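# Refill the locked pill dispenser and hold its key switch turned

### The arm

A 6-joint arm with a two-finger parallel gripper is mounted at the origin on the work surface. World frame = base frame: x ahead of the robot, y to its left, z up, the work surface at z = 0. Lengths are in m, angles in rad, forces in N, time in s.
With the tool pointing down it reaches from about 0.35 to 0.775 m from the base axis. Payload 5.5 kg.
Tool frame: the origin (TCP) lies midway between the tips of the shut fingers; the grasp point (between the pads) lies 19 mm behind it; z points along the fingers, y is the line along which they close (so a half turn about z gives the same grasp; the last joint's range is limited). The gripper opens to 85 mm and grips with 20 to 120 N. Pads are 22 mm wide; open, the fingers measure 114 mm over their backs; the gripper's body (76 mm by 85 mm) begins 54 mm behind the grasp point. The pads swing forward as they close: fully open they stand 13 mm farther back than shut.
Start: joints at [1.099, 0.313, 0.046, 1.304, 0, 1.431], TCP at [0.187, 0.544, 0.231] pointing down, gripper open.
Joint ranges: [-2.76, 2.76], [-0.86, 1.69], [-1.03, 1.26], [-2.2, 2.34], [-1.47, 1.5], [-3.14, 3.14]. Speed limits (rad/s): [2.57, 2.57, 3.14, 3.14, 3.14, 3.14].

### API

Orientations are given as a unit quaternion [w, x, y, z].
In Python, from workcell import env gives the robot as it stands.
- The arm moves only by the tool move_arm, never from a script. Its argument "targets" is a list of rows, each a list of 3 entries, a list of its own where there are three numbers: the shift along the tool's x, y, z in mm, then the turn, a rotation vector about the tool's x, y, z in units of 10 degrees (1.0 is 10 degrees), then the closure, from -1 (fully open) to 1 (shut). In form: [[[dx, dy, dz], [ax, ay, az], gripper], ...]. A call has 1 to 5 rows; each row is the pose to reach, as a shift and turn from the pose commanded when the call began, along the tool's axes at that moment; what a row does not reach only later rows make up. A row lasts 1/8 s, in which the tool goes at most 62.5 mm and 10.7 degrees, less where a joint would pass 70% of its speed; a pose out of reach is approached as far as the arm can. A call with a gripper value outside its range is refused whole. The fingers move at their own pace and stop on an object; "squeeze" is the grip in N (left out, the last holds). Time passes only in rows, so rows that repeat a pose let the fingers close. It gives the time, the measured TCP pose, the force, the opening and the grip force at its end, in the units of the state.
- env.get_state(): the state, without advancing time (a new reading comes with each control period).
- env.read_camera(name): name is "scene" or "top" or "wrist"; returns a dict with "pixels" (420x560x3 uint8, red, green, blue), "fovy" (degrees; the focal length in pixels is half the picture's height over the tangent of half this angle, whatever the lens; pixels are square), "cx", "cy" (the principal point, pixels), "dist_coeffs" ([k1, k2, p1, p2, k3] as OpenCV has them; the pictures are not rectified), "extrinsics" (4x4, takes a point from world to camera coordinates); the wrist camera has in their place "mount" (4x4, takes a point from camera to tool coordinates, whose origin is the TCP and whose axes are the flange's). Camera axes: x right, y up, looking along -z (the intrinsics and any distortion apply to the point x, -y, -z); pixel columns grow to the right and rows downward; lengths in m; the calibration is good to about 2 mm. A picture is of the moment at which its call begins: read the wrist's pose just before it. There is no depth.
- env.hand_in(): hands the job in; it is judged then, once.
Trained networks look in a picture, given as the dict that the camera call returned (one of the last four; its "shot" number tells which), for a name from the list of things; names that differ only in an ending like _2 or _b are one class to them, and where a whole thing is asked for, a point or a joint stands for the part that bears it (a point fixed in the world has none). Each returns a list of dicts, best first, with "confidence" (0 to 1); they miss things now and then, are a little off and sometimes report something else, mostly with a low value. They report only what shows in the picture. A call takes as long as a camera call. They do not tell look-alikes from the thing itself.
- env.spot_in(thing, picture): "centre" ([x, y, z] in m, in world coordinates, good to about 4 mm: the middle of the surface that is visible of it).
- env.regions_of(thing, picture): "mask" (420x560 bool, what is visible of it).
- env.landmark_of(thing, picture): "centre" ([x, y, z] in m, in world coordinates, good to about 4 mm: a listed point, or the origin of a listed thing).
The state is a dict: "clock": time; "joint_pos": joint angles; "qvel": joint speeds; "tau": joint torques, N m; "tcp_pos": TCP position; "orientation": TCP orientation; "wrist_force": force on the tool from outside, world axes, zero at the start; "ft_torque": the same for the moment, N m; "finger_gap": finger opening in m; "grip_force": force on a finger pad.
Only numpy, scipy, OpenCV 4.12 (cv2) and the standard library are available. Lean on these libraries where they do the work, as an engineer would, in place of code of your own. Each camera call takes 0.05 s, during which the arm holds its last target. There are 200 camera calls.

### The job

Refill the bedside pill dispenser: lay the separator plate squarely on the dispenser's lower pill tray, between the two end guides, and then stack the filled pill tray squarely on the separator, keeping the tray level. Then take the key from its rest, push it fully home in the dispenser's key switch (the pins are sticky, so rock it a little if it stops), turn it a quarter turn clockwise to its stop and finish still gripping it, holding it turned against its return spring. Leave the bottle, the glass dish and the cup where they stand.

Things in the scene. Friction and masses are not known exactly. Their poses are not given: they have to be found in the camera images.
- dispenser: Grey pill dispenser fixed to the table; origin: centre of its underside. Foot 100 (x) x 190 (y) x 12 mm. At y = +34 mm a fixed white lower tray, rim 40 mm high, between two end guides; at y = -66 mm the key switch: grey housing 60 (x) x 54 (y) mm, 54 mm high, topped by a black ring 50 mm across, 56 mm high, around a steel plug 26 mm square, 58 mm high.
- stack (a point): Centre of the lower tray's top rim (50 x 96 mm, four pockets), where the separator's underside comes to rest. x along the 50 mm side, y along the 96 mm side, z up. Upright end guides (30 mm wide in x, 8 mm thick) have inner faces at y = +-51 mm and tops 22 mm above this point: 3 mm to spare at each end. Both long sides are open for fingers.
- keyhole (a point): Mouth centre of the key slot, on the plug's top. Keeps the dispenser's axes when the plug turns. Unturned, the slot is 7 mm (x) by 16 mm (y), 29 mm deep, straight down. Sprung sticky pins 10 and 18 mm down: passing them takes up to some 15 N; rocking the key a few degrees about the vertical while pushing helps. Fully home: the bow's underside rests on the plug.
- plug (a joint): Turn of the lock plug in rad: 0 = unturned (a spring keeps it there), grows clockwise seen from above to a stop at 1.5 (a quarter turn). The return spring takes 0.05 N m at 0, rising to 0.125 N m at the stop, and turns the plug back when let go. The inserted key turns it.
- separator: Flat rigid grey plate 56 (x) x 96 (y) x 5 mm, 35 g; origin: centre of its underside, z up. At the start it lies centred on a fixed carton 38 (x) x 84 (y) mm, 18 mm high, so it overhangs by 9 mm along both long sides: pinch it across its 56 mm width.
- tray: The filled pill tray to be stacked: white, open, four pockets, 62 (x) x 96 (y) x 28 mm high, walls 3 mm, about 90 g; origin: centre of its underside, z up. It stands on the table; grip it across its 62 mm width. Seated, its underside is 5 mm above point stack.
- key: Key standing blade down in its rest; origin: the blade's tip, z up along the key. Steel blade 5 (x) x 14 (y) mm, 26 mm long, nose tapered over 5 mm; above it a black bow 10 (x) x 26 (y) mm, from 26 to 60 mm above the origin: pinch the bow across its 10 mm. Same both ways round (half turn). Fully home its origin is 26 mm below point keyhole. 35 g.
- rest: Grey key rest, a block 44 x 44 x 34 mm fixed to the table, origin: centre of its underside. The key stands in its slot (8 x 17 mm), the bow's underside on the block's top. Pull the key straight up by 30 mm to free it.
- bottle: Bystander: aluminium bottle 66 mm across, 190 mm high; origin: centre of its underside. Leave alone.
- dish: Bystander: round glass dish 80 mm across, 28 mm high; origin: centre of its underside. Leave alone.
- cup: Bystander: black cup 76 mm across, 85 mm high; origin: centre of its underside. Leave alone.
Things that resemble listed ones, but are neither listed nor needed, are in the scene too. What is meant by the separator is not green, and is the larger of those in its own colour. What is shaped like the tray but blue is not meant.

How it is judged:
On the way, in this order (a step that is already met when the one before it is completed fails the run):
1. the separator lies squarely on the lower tray, let go (x of separator in the frame of stack between -0.007 and 0.007 m and y of separator in the frame of stack between -0.007 and 0.007 m and z of separator in the frame of stack between -0.0025 and 0.0025 m and angle between the y axis of separator and the y axis of stack, either way round below 0.12 rad and angle between separator's own z axis and vertical below 0.06 rad and contact force between the fingers and separator below 0.1 N), for 0.2 s.
2. the filled tray stands squarely on the separator, let go (x of separator in the frame of stack between -0.007 and 0.007 m and y of separator in the frame of stack between -0.007 and 0.007 m and z of separator in the frame of stack between -0.0025 and 0.0025 m and angle between the y axis of each of separator, tray and the y axis of stack, either way round below 0.12 rad and angle between each of separator, tray's own z axis and vertical below 0.06 rad and x of tray in the frame of stack between -0.007 and 0.007 m and y of tray in the frame of stack between -0.007 and 0.007 m and z of tray in the frame of stack between 0.0028 and 0.0075 m and contact force between the fingers and tray below 0.1 N), for 0.2 s.
3. the key is fully home in the switch, not yet turned (z of key in the frame of keyhole between -0.03 and -0.023 m and horizontal distance between key and keyhole below 0.004 m and angle between key's own z axis and vertical below 0.12 rad and value of joint plug below 0.35 rad), for 0.1 s.
4. the key is turned a quarter clockwise (z of key in the frame of keyhole between -0.03 and -0.023 m and horizontal distance between key and keyhole below 0.004 m and angle between key's own z axis and vertical below 0.12 rad and value of joint plug above 1.3 rad), for 0.2 s.
At the end, for the whole second after the job is handed in: Fingers grip the key, fully home (within 3 mm in depth, 4 mm sideways) and held turned at least 1.3 of 1.5 rad; separator on the lower tray, filled tray on it, each within 7 mm and 0.12 rad of square, level, not touched by the fingers (all of step 2 and all of step 4 and contact force between the fingers and key above 1 N and contact force between the fingers and separator below 0.1 N); the arm keeps its last pose, push and grip.
It fails at once if the bottle is moved by more than 30 mm (distance of bottle from where it was at the start of the episode above 0.03 m).
It fails at once if the dish is moved by more than 30 mm (distance of dish from where it was at the start of the episode above 0.03 m).
It fails at once if the cup is moved by more than 30 mm (distance of cup from where it was at the start of the episode above 0.03 m).
It fails at once if the filled tray is tipped (angle between tray's own z axis and vertical above 0.5 rad).
It also fails if it takes over 72 s, if anything falls off the work surface, if the arm or the gripper's body presses on something with over 40 N, if the wrist force passes 120 N, or if a joint passes its speed limit or range.

## Working session

There is one attempt and no reset: what is moved stays moved. The work goes in short steps, Python scripts to look and compute and a tool call to move; the robot and the scene stay as the last step left them, time stands still between calls to the robot, and variables do not carry over. Pictures are saved under pics/ and viewed, at most 10 in all, crops included, and the job is handed in when it is done.

Besides the shell and the picture viewer there is one more tool, called after "Emit:" as name(argument=value, ...), one argument or row to a line, values as JSON. move_arm: Moves the arm, as the interface text tells. Its arguments: {"type":"object","properties":{"targets":{"type":"array","items":{"type":"array"}},"squeeze":{"type":"number"}},"required":["targets"]}

```bash
mkdir -p pics; ls; cat > h.py <<'E'
import numpy as np, cv2
from workcell import env
from scipy.spatial.transform import Rotation as R
def state():
    s=env.get_state(); q=s['orientation']; return s,np.array(s['tcp_pos']),R.from_quat([q[1],q[2],q[3],q[0]])
def K(c):
    f=c['pixels'].shape[0]/2/np.tan(np.radians(c['fovy']/2)); return np.array([[f,0,c['cx']],[0,f,c['cy']],[0,0,1]])
def pose(c,s=None):
    # camera->world (camera axes y up, -z)
    if 'extrinsics' in c: return np.linalg.inv(np.array(c['extrinsics']))
    _,p,r=s; T=np.eye(4); T[:3,:3]=r.as_matrix(); T[:3,3]=p; return T@np.array(c['mount'])
def ray2z(c,uv,z,s=None):
    uv=np.array(uv,float).reshape(-1,1,2); n=cv2.undistortPoints(uv,K(c),np.array(c['dist_coeffs'],float))[:,0]
    T=pose(c,s); d=np.c_[n[:,0],-n[:,1],-np.ones(len(n))]@T[:3,:3].T; o=T[:3,3]
    return o+d*((z-o[2])/d[:,2])[:,None]
def proj(c,X,s=None):
    Ti=np.linalg.inv(pose(c,s)); P=np.atleast_2d(X)@Ti[:3,:3].T+Ti[:3,3]; P=P*[1,-1,-1]
    return cv2.projectPoints(P,np.zeros(3),np.zeros(3),K(c),np.array(c['dist_coeffs'],float))[0][:,0]
def save(c,n): cv2.imwrite('pics/'+n,cv2.cvtColor(c['pixels'],cv2.COLOR_RGB2BGR))
E
python3 - <<'E'
from h import *
s=state(); print(s[0]); print(s[2].as_matrix().round(3))
for n in ['top','scene']:
    c=env.read_camera(n); save(c,n+'0.png')
    print(n,pose(c)[:3,3].round(3))
    for t in ['dispenser','stack','keyhole','separator','tray','key','rest','bottle','dish','cup']:
        for d in env.landmark_of(t,c): print(t,np.round(d['centre'],3),round(d['confidence'],2))
E
```

```text
pics
{'clock': 0.0, 'joint_pos': array([1.09942347e+00, 3.13986919e-01, 4.49591192e-02, 1.30361703e+00,
       8.52402394e-06, 1.43114836e+00]), 'qvel': array([-0.00090736,  0.00217785, -0.00103897,  0.00111841, -0.00010128,
       -0.0005223 ]), 'tau': array([-7.36981565e-04, -4.80623424e+01,  2.98535728e+01,  1.93189911e-02,
       -2.68145022e-04,  3.78600276e-06]), 'tcp_pos': array([0.18705345, 0.54316599, 0.23040844]), 'orientation': array([-2.82061661e-04,  1.65102934e-01,  9.86275908e-01, -8.80172846e-04]), 'wrist_force': array([ 0.74219958, -0.62232461, -0.67284844]), 'ft_torque': array([-0.04818502, -0.05294231, -0.04384565]), 'grip_force': 0.0, 'finger_gap': 0.08529902377869027}
[[-0.945  0.326 -0.001]
 [ 0.326  0.945 -0.002]
 [ 0.    -0.002 -1.   ]]
top [ 0.367 -0.043  1.172]
dispenser [ 0.53   0.187 -0.002] 0.56
dispenser [ 0.619  0.016 -0.   ] 0.51
stack [0.525 0.223 0.042] 0.73
keyhole [0.552 0.13  0.056] 0.58
separator [ 0.287 -0.319 -0.002] 0.75
separator [ 0.459 -0.197  0.017] 0.67
separator [ 0.335 -0.186  0.001] 0.67
tray [ 0.621 -0.141  0.003] 0.97
tray [0.705 0.187 0.001] 0.69
tray [ 0.456 -0.014  0.006] 0.42
key [ 0.454 -0.013  0.008] 0.62
rest [ 0.454 -0.013 -0.   ] 0.54
rest [ 0.62  -0.142  0.002] 0.39
bottle [0.768 0.061 0.   ] 0.83
cup [ 0.631 -0.322  0.004] 0.87
scene [1.162 0.443 0.833]
dispenser [ 0.534  0.188 -0.   ] 0.94
dispenser [ 0.45  -0.015  0.   ] 0.53
stack [0.524 0.222 0.043] 0.88
stack [0.553 0.128 0.056] 0.22
keyhole [0.526 0.221 0.042] 0.66
keyhole [0.552 0.128 0.053] 0.56
separator [ 0.329 -0.189  0.001] 0.82
separator [ 0.284 -0.325 -0.006] 0.75
separator [ 0.464 -0.199  0.017] 0.74
separator [ 0.45  -0.01   0.007] 0.36
tray [ 0.702  0.192 -0.002] 0.79
tray [ 0.616 -0.136  0.   ] 0.57
key [ 0.455 -0.011  0.007] 0.45
rest [ 0.448 -0.014  0.001] 0.94
bottle [0.765 0.061 0.001] 0.75
dish [0.62  0.016 0.003] 0.96
cup [ 0.63  -0.322 -0.002] 0.74
```

```bash
python3 -c "
import cv2,numpy as np
print(cv2.imread('pics/top0.png').shape)"
```

```text
(420, 560, 3)
```

View pics/top0.png

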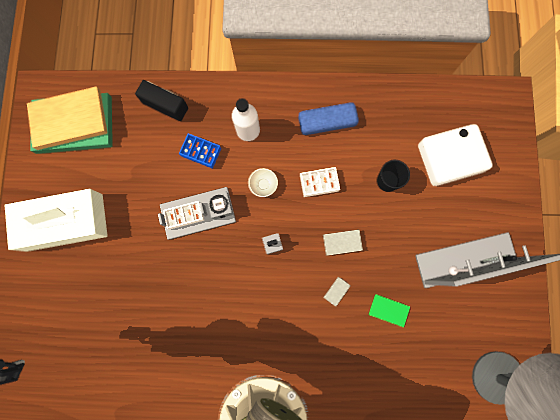

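View pics/scene0.png

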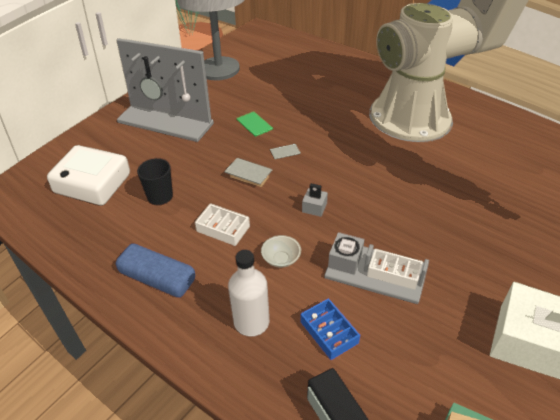

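The top view shows the dispenser at (197,213), the grey separator on its carton at (343,242), the white tray at (320,182) and the key rest at (272,243). The blue tray (200,150), small plate (337,291) and green plate (390,311) are decoys.

```bash
cat >> h.py <<'E'
def rects(c,t,h,s=None,near=None):
    """min-area rectangles of region masks, at height h"""
    for d in env.regions_of(t,c):
        m=d['mask'].astype(np.uint8); ct=max(cv2.findContours(m,0,1)[0],key=cv2.contourArea)
        P=ray2z(c,ct[:,0],h,s)[:,:2]
        r=cv2.minAreaRect((P*1000).astype(np.float32)); b=cv2.boxPoints(r)
        e=max(b[1]-b[0],b[2]-b[1],key=np.linalg.norm)
        print(t,round(d['confidence'],2),'c',np.round(r[0],1),'size',np.round(r[1],1),'long axis deg',round(np.degrees(np.arctan2(e[1],e[0]))%180,1))
E
python3 - <<'E'
from h import *
c=env.read_camera('top')
rects(c,'separator',.023);rects(c,'tray',.028);rects(c,'key',.06);rects(c,'rest',.034);rects(c,'dispenser',.012)
E
```

```text
separator 0.88 c [ 286.7 -317.5] size [96.7 55.5] long axis deg 72.2
separator 0.79 c [ 330.4 -183.3] size [35.3 64.4] long axis deg 146.5
separator 0.69 c [ 458.6 -199.6] size [56.3 94.6] long axis deg 99.2
tray 0.94 c [ 618.8 -137.4] size [ 68.8 101.4] long axis deg 100.0
tray 0.75 c [699.9 189.3] size [106.9  69.7] long axis deg 70.2
key 0.45 c [451.3 -14.5] size [ 9.7 20.9] long axis deg 109.6
rest 0.5 c [451.2 -15. ] size [46.4 44.5] long axis deg 18.1
dispenser 0.96 c [528.6 195.6] size [105.1 205.7] long axis deg 105.8
dispenser 0.71 c [554.1 132. ] size [32.  30.1] long axis deg 16.1
```

```bash
cat >> h.py <<'E'
def go(x,y,z,yaw):
    """print shift (mm) and turn (10 deg) in tool axes to TCP (mm) with tool pointing down, tool y at yaw deg"""
    s,p,r=state(); a=np.radians(yaw); Y=np.array([np.cos(a),np.sin(a),0]); Z=np.array([0,0,-1.])
    M=np.c_[np.cross(Y,Z),Y,Z]; d=r.inv().apply(np.array([x,y,z])-p*1000)
    print('shift',d.round(1),'turn',(np.degrees((r.inv()*R.from_matrix(M)).as_rotvec())/10).round(3))
def st():
    s,p,r=state(); y=r.as_matrix()[:,1]
    print('t',round(s['clock'],2),'tcp',(p*1000).round(1),'yaw',np.degrees(np.arctan2(y[1],y[0])).round(2),'z',r.as_matrix()[:,2].round(4),'F',np.round(s['wrist_force'],1),'gap',round(s['finger_gap']*1000,1),'grip',round(s['grip_force'],1),'j',np.round(s['joint_pos'],2))
E
python3 - <<'E'
from h import *
go(450,50,225,40); go(459,-199,180,9)
c=env.read_camera('wrist'); print(np.round(c['mount'],3),c['fovy'])
E
```

```text
shift [-409.2 -381.2    6.3] turn [ 1.000e-03 -0.000e+00  3.099e+00]
shift [-498.8 -613.7   51.3] turn [ 1.000e-03 -0.000e+00  6.199e+00]
[[-0.     0.951  0.309  0.078]
 [ 1.     0.001 -0.002 -0.001]
 [-0.002  0.309 -0.951 -0.142]
 [ 0.     0.     0.     1.   ]] 60.184406527498126
```

Emit:
move_arm(
  targets=[
    [[-409, -381, 6], [0, 0, 3.1], -1],
    [[-409, -381, 6], [0, 0, 3.1], -1],
    [[-409, -381, 6], [0, 0, 3.1], -1],
    [[-409, -381, 6], [0, 0, 3.1], -1],
    [[-409, -381, 6], [0, 0, 3.1], -1],
  ],
)

```text
clock: 2.08
tcp_pos: [0.3348, 0.2662, 0.2282]
orientation: [0.0, 0.422, 0.906, 0.001]
wrist_force: [1.7, 0.3, 0.5]
finger_gap: 0.0852
grip_force: 0.0
```

```bash
python3 - <<'E'
from h import *
st();go(450,50,225,40); go(459,-199,180,9)
E
```

```text
t 2.08 tcp [334.8 266.2 228.2] yaw 40.02 z [ 1.2e-03  6.0e-04 -1.0e+00] F [1.7 0.3 0.5] gap 85.2 grip 0.0 j [ 0.48  0.03 -0.31  1.23 -0.    1.36]
shift [-239.6  -50.8    3.3] turn [0.008 0.002 0.002]
shift [-436.1 -204.1   48.1] turn [ 0.008 -0.     3.102]
```

Emit:
move_arm(
  targets=[
    [[-240, -51, 3], [0, 0, 1], -1],
    [[-240, -51, 3], [0, 0, 2], -1],
    [[-240, -51, 3], [0, 0, 3], -1],
    [[-240, -51, 3], [0, 0, 3.1], -1],
    [[-436, -204, 48], [0, 0, 3.1], -1],
  ],
)

```text
clock: 2.7
tcp_pos: [0.4537, -0.0125, 0.2144]
orientation: [0.001, 0.649, 0.76, 0.001]
wrist_force: [0.8, -0.1, -0.2]
finger_gap: 0.0853
grip_force: 0.0
```

```bash
python3 - <<'E'
from h import *
st();go(459,-199,180,9)
E
```

```text
t 2.7 tcp [453.7 -12.5 214.4] yaw 9.0 z [ 3.4e-03 -5.0e-04 -1.0e+00] F [ 0.8 -0.1 -0.2] gap 85.3 grip 0.0 j [-0.2   0.08 -0.28  1.2   0.    1.21]
shift [-185.   -24.1   34.5] turn [0.019 0.006 0.   ]
```

```bash
python3 - <<'E'
from h import *
s=state();c=env.read_camera('wrist'); save(c,'w1.png')
rects(c,'key',.06,s);rects(c,'rest',.034,s);rects(c,'separator',.023,s);rects(c,'tray',.028,s)
for t in ['key','rest']:
  for d in env.landmark_of(t,c): print(t,np.round(d['centre'],4),d['confidence'])
E
```

```text
key 0.79 c [453.8 -12.2] size [11. 32.] long axis deg 107.1
rest 0.82 c [453.8 -11.6] size [44.9 49.8] long axis deg 107.2
separator 0.91 c [ 320.3 -155.5] size [39.4 14.1] long axis deg 50.3
separator 0.59 c [ 460.5 -196.2] size [55.7 97.2] long axis deg 99.2
tray 0.72 c [655.6 153.2] size [25.7 43. ] long axis deg 110.4
tray 0.68 c [618.2 -91.1] size [42.9 87.8] long axis deg 158.5
key [ 0.4562 -0.0148  0.0068] 0.56
rest [ 0.4523 -0.0125 -0.0045] 0.59
```

Emit:
move_arm(
  targets=[
    [[-185, -24, 34], [0, 0, 0], -1],
    [[-185, -24, 34], [0, 0, 0], -1],
    [[-185, -24, 34], [0, 0, 0], -1],
    [[-185, -24, 34], [0, 0, 0], -1],
  ],
)

```text
clock: 3.55
tcp_pos: [0.4571, -0.1986, 0.1792]
orientation: [0.0, 0.65, 0.76, -0.0]
wrist_force: [-0.5, -0.0, 0.1]
finger_gap: 0.085
grip_force: 0.0
```

```bash
python3 - <<'E'
from h import *
st();s=state();c=env.read_camera('wrist'); save(c,'w2.png')
rects(c,'separator',.023,s);rects(c,'tray',.028,s)
a=cv2.imread('pics/w1.png');b=cv2.imread('pics/w2.png');cv2.imwrite('pics/w12.png',cv2.resize(np.hstack([a,b]),(800,300)))
E
```

```text
t 3.55 tcp [ 457.1 -198.6  179.2] yaw 8.86 z [-0.e+00 -4.e-04 -1.e+00] F [-0.5 -0.   0.1] gap 85.0 grip 0.0 j [-0.57  0.19 -0.25  1.13 -0.    0.85]
separator 0.91 c [ 461.1 -197.8] size [56.4 96.2] long axis deg 98.8
separator 0.82 c [ 296.9 -309.6] size [92.9 53.7] long axis deg 70.9
separator 0.8 c [ 341.1 -181.6] size [37.5 62.3] long axis deg 144.0
tray 0.68 c [ 616.8 -138.8] size [74.7 96.4] long axis deg 100.7
tray 0.67 c [ 652.9 -305.8] size [11.6 85.1] long axis deg 144.6
```

View pics/w12.png

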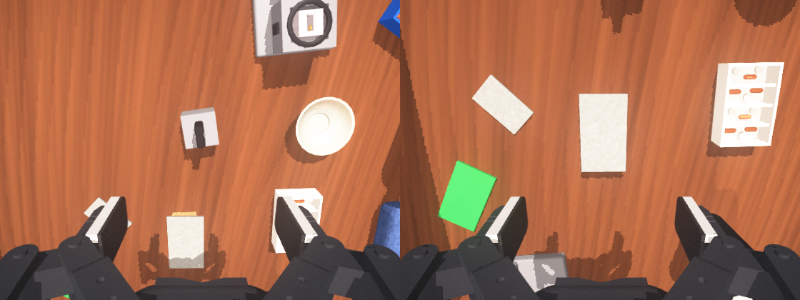

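w2 (right half) shows the separator on its carton between the fingers and the white tray right of it; the measured 56.4×96.2 mm matches. Going down to grasp.

```bash
python3 - <<'E'
from h import *
st();go(460.5,-198,45,8.9)
E
```

```text
t 3.7 tcp [ 456.8 -195.1  180. ] yaw 9.11 z [-2.e-04  8.e-04 -1.e+00] F [0.4 0.1 1.2] gap 85.3 grip 0.0 j [-0.57  0.19 -0.25  1.14  0.    0.85]
shift [ -3.6   3.1 135. ] turn [-0.    -0.005  0.021]
```

Emit:
move_arm(
  targets=[
    [[-3, 1, 60], [0, 0, 0], -1],
    [[-3, 1, 120], [0, 0, 0], -1],
    [[-3, 1, 135], [0, 0, 0], -1],
    [[-3, 1, 135], [0, 0, 0], -1],
  ],
)

```text
clock: 4.2
tcp_pos: [0.4582, -0.1981, 0.0452]
orientation: [-0.001, 0.649, 0.761, 0.0]
wrist_force: [0.4, -0.6, 0.2]
finger_gap: 0.0855
grip_force: 0.0
```

```bash
python3 - <<'E'
from h import *
for i in range(4):
    st();s=state();c=env.read_camera('wrist'); rects(c,'separator',.023,s)
E
```

```text
t 4.2 tcp [ 458.2 -198.1   45.2] yaw 9.12 z [-9.e-04  8.e-04 -1.e+00] F [ 0.4 -0.6  0.2] gap 85.5 grip 0.0 j [-0.57  0.31 -0.45  0.81  0.    0.84]
separator 0.84 c [ 460.6 -198.1] size [55.5 95.3] long axis deg 99.1
separator 0.83 c [ 326.6 -275.5] size [36.1 29.3] long axis deg 84.0
t 4.3 tcp [ 459.9 -199.8   47. ] yaw 9.06 z [ 0.003  -0.0018 -1.    ] F [0.2 0.8 0.7] gap 84.9 grip 0.0 j [-0.57  0.31 -0.45  0.81  0.    0.84]
separator 0.97 c [ 327.  -276.6] size [38.7 28.8] long axis deg 83.9
separator 0.9 c [ 346.4 -178.8] size [36.6 60.1] long axis deg 145.3
separator 0.56 c [ 460.5 -198.2] size [55.8 95.6] long axis deg 99.2
t 4.4 tcp [ 460.  -200.4   47.1] yaw 9.03 z [ 0.0037 -0.0023 -1.    ] F [-0.7 -0.4 -0. ] gap 85.4 grip 0.0 j [-0.57  0.31 -0.45  0.81  0.    0.84]
separator 0.78 c [ 460.7 -198.1] size [56.4 96.1] long axis deg 99.0
separator 0.74 c [ 346.5 -178.9] size [36.2 60. ] long axis deg 145.4
separator 0.56 c [ 327. -277.] size [38.9 28.8] long axis deg 83.8
t 4.5 tcp [ 459.4 -200.3   46.6] yaw 9.0 z [ 0.0029 -0.0017 -1.    ] F [-1.  -0.3 -0.4] gap 85.1 grip 0.0 j [-0.57  0.31 -0.45  0.81  0.    0.84]
separator 0.89 c [ 326.7 -276.9] size [39.3 28.7] long axis deg 83.8
separator 0.86 c [ 460.7 -198.1] size [56.3 95.5] long axis deg 99.3
separator 0.66 c [ 346.3 -179. ] size [36.5 60.2] long axis deg 145.2
```

Emit:
move_arm(
  targets=[
    [[1.5, 1, 25], [0, 0, 0], -1],
    [[1.5, 1, 41], [0, 0, 0], -1],
    [[1.5, 1, 41], [0, 0, 0], 1],
    [[1.5, 1, 41], [0, 0, 0], 1],
    [[1.5, 1, 41], [0, 0, 0], 1],
  ],
  squeeze=40,
)

```text
clock: 5.22
tcp_pos: [0.4595, -0.1984, 0.0046]
orientation: [0.001, 0.65, 0.76, 0.0]
wrist_force: [0.1, 0.8, -0.0]
finger_gap: 0.0544
grip_force: 42.2
```

```bash
python3 - <<'E'
from h import *
st()
E
```

```text
t 5.22 tcp [ 459.5 -198.4    4.6] yaw 8.99 z [ 1.4e-03 -8.0e-04 -1.0e+00] F [ 0.1  0.8 -0. ] gap 54.4 grip 42.2 j [-0.57  0.36 -0.5   0.71  0.    0.85]
```

Emit:
move_arm(
  targets=[
    [[0, 0, -30], [0, 0, 0], 1],
    [[0, 0, -90], [0, 0, 0], 1],
    [[0, 0, -150], [0, 0, 0], 1],
    [[60, 10, -160], [0, 0, 0], 1],
    [[120, 20, -170], [0, 0, 0], 1],
  ],
)

```text
clock: 5.85
tcp_pos: [0.4607, -0.0759, 0.1757]
orientation: [0.002, 0.651, 0.759, 0.001]
wrist_force: [0.8, 0.6, -0.8]
finger_gap: 0.0548
grip_force: 42.5
```

```bash
python3 - <<'E'
from h import *
st(); go(500,90,190,16)
E
```

```text
t 5.85 tcp [460.7 -75.9 175.7] yaw 8.84 z [ 3.5e-03 -8.0e-04 -1.0e+00] F [ 0.8  0.6 -0.8] gap 54.8 grip 42.5 j [-0.34  0.13 -0.33  1.11  0.    1.08]
shift [157.8  64.4 -14.3] turn [ 0.019  0.009 -0.716]
```

Emit:
move_arm(
  targets=[
    [[158, 64, -14], [0, 0, -0.72], 1],
    [[158, 64, -14], [0, 0, -0.72], 1],
    [[158, 64, -14], [0, 0, -0.72], 1],
    [[158, 64, -14], [0, 0, -0.72], 1],
    [[158, 64, -14], [0, 0, -0.72], 1],
  ],
)

```text
clock: 6.48
tcp_pos: [0.4982, 0.0896, 0.188]
orientation: [0.0, 0.6, 0.8, -0.0]
wrist_force: [-0.4, -0.0, 0.1]
finger_gap: 0.0549
grip_force: 42.5
```

```bash
python3 - <<'E'
from h import *
st();s=state();c=env.read_camera('wrist'); save(c,'w3.png')
rects(c,'stack',.04,s);rects(c,'dispenser',.012,s);rects(c,'keyhole',.058,s);rects(c,'separator',s[1][2]+.015,s)
for t in ['stack','keyhole','dispenser']:
  for d in env.landmark_of(t,c): print(t,np.round(d['centre'],4),d['confidence'])
E
```

```text
t 6.47 tcp [498.2  89.6 188. ] yaw 16.22 z [ 1.e-04 -4.e-04 -1.e+00] F [-0.4 -0.   0.1] gap 54.9 grip 42.5 j [ 0.02  0.2  -0.21  1.16 -0.    1.31]
stack 0.74 c [533.9 168.8] size [ 91.  152.6] long axis deg 106.0
dispenser 0.8 c [538.8 169.8] size [ 99.8 166.5] long axis deg 105.7
keyhole 0.9 c [530.1 168.9] size [ 85.6 142.3] long axis deg 106.1
separator 0.95 c [499.3  88.4] size [57.6 97.5] long axis deg 106.1
separator 0.55 c [412.6  36.3] size [15.8  4. ] long axis deg 56.8
stack [6.155e-01 1.630e-02 6.000e-04] 0.72
stack [0.524  0.2257 0.0404] 0.59
keyhole [0.5481 0.1307 0.0556] 0.7
dispenser [0.5317 0.1901 0.0018] 0.56
```

View pics/w3.png

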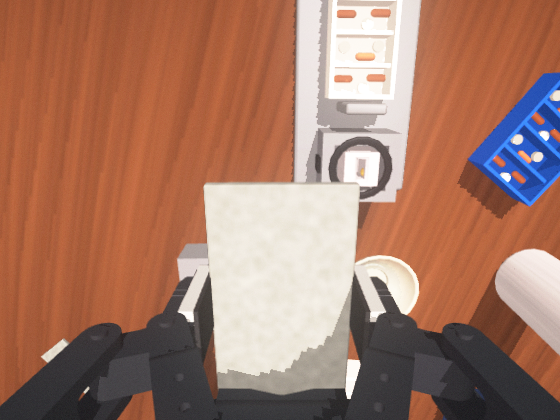

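The held plate is square in the fingers (centre at ~(283,285)); key-switch ring centre at (361,167), slot at about (361,170), the lower tray's near rim at (329,97)–(394,99).

Emit:
move_arm(
  targets=[
    [[60, 40, 0], [0, 0, 0], 1],
    [[60, 40, 0], [0, 0, 0], 1],
    [[60, 40, 0], [0, 0, 0], 1],
    [[60, 40, 0], [0, 0, 0], 1],
  ],
)

```text
clock: 7.38
tcp_pos: [0.5196, 0.1577, 0.1877]
orientation: [-0.0, 0.601, 0.799, -0.0]
wrist_force: [-0.6, -0.0, -0.7]
finger_gap: 0.0548
grip_force: 42.5
```

```bash
python3 - <<'E'
from h import *
st();s=state();c=env.read_camera('wrist'); save(c,'w4.png')
rects(c,'dispenser',.012,s)
for t in ['stack','keyhole','dispenser']:
  for d in env.landmark_of(t,c): print(t,np.round(d['centre'],4),d['confidence'])
# predicted outlines for yaw 16, stack guess
img=cv2.cvtColor(c['pixels'],cv2.COLOR_RGB2BGR)
a=np.radians(16.); ex=np.array([np.cos(a),np.sin(a),0]);ey=np.array([-ex[1],ex[0],0])
o=np.array([.5245,.2245,.040])
def box(hx,hy,z,cy=0):
    P=np.array([o*[1,1,0]+ex*x+ey*(y+cy)+[0,0,z] for x,y in[(-hx,-hy),(hx,-hy),(hx,hy),(-hx,hy)]])
    q=proj(c,P,s); cv2.polylines(img,[np.int32(q*8)],True,(0,0,255),1,cv2.LINE_AA,3)
box(.025,.048,.04);box(.05,.095,.012,-.034);box(.013,.013,.058,-.1);box(.015,.004,.062,.055);box(.015,.004,.062,-.055)
cv2.imwrite('pics/w4o.png',cv2.resize(img[:260,150:500],None,fx=2.2,fy=2.2))
E
```

```text
t 7.38 tcp [519.6 157.7 187.7] yaw 16.15 z [-7.e-04 -4.e-04 -1.e+00] F [-0.6 -0.  -0.7] gap 54.8 grip 42.5 j [ 0.15  0.27 -0.12  1.18 -0.    1.44]
dispenser 0.79 c [524.  225.8] size [ 99.3 127.5] long axis deg 105.8
stack [0.5222 0.2247 0.0412] 0.64
dispenser [ 5.302e-01  1.910e-01 -3.000e-04] 0.68
```

View pics/w4o.png

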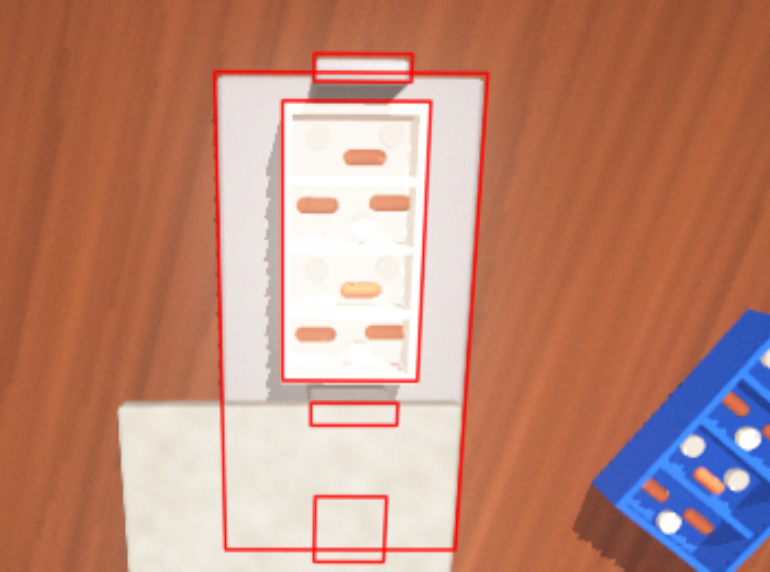

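```bash
python3 - <<'E'
from h import *
for i in range(2):
    s=state();c=env.read_camera('wrist'); h=s[1][2]+.0184
    rects(c,'separator',h,s)
    P=ray2z(c,[(205,183),(358,183)],h,s); print((s[2].inv().apply(P-s[1])*1000).round(1)); st()
go(524,224,100,16)
E
```

```text
separator 0.74 c [520.5 158.8] size [55.8 95. ] long axis deg 105.7
[[ 47.4 -26.  -18.4]
 [ 47.4  27.6 -18.4]]
t 7.72 tcp [520.1 158.1 187.9] yaw 16.14 z [ 2.e-04  1.e-04 -1.e+00] F [ 1.  -0.6 -0.8] gap 54.6 grip 42.5 j [ 0.15  0.27 -0.12  1.18  0.    1.44]
separator 0.96 c [520.6 158.9] size [55.7 94.8] long axis deg 106.4
separator 0.5 c [473.6 140.5] size [17.2  6.4] long axis deg 73.4
[[ 47.4 -26.  -18.4]
 [ 47.4  27.6 -18.4]]
t 7.83 tcp [520.1 158.3 187.9] yaw 16.17 z [ 1.e-04  1.e-04 -1.e+00] F [-0.8  0.2 -1.4] gap 54.6 grip 42.5 j [ 0.15  0.27 -0.12  1.18  0.    1.44]
shift [62.  22.1 87.9] turn [ 0.001 -0.     0.017]
```

Emit:
move_arm(
  targets=[
    [[62, 22, 20], [0, 0, 0], 1],
    [[62, 22, 70], [0, 0, 0], 1],
    [[62, 22, 115], [0, 0, 0], 1],
    [[62, 22, 115], [0, 0, 0], 1],
    [[62, 22, 115], [0, 0, 0], 1],
  ],
)

```text
clock: 8.45
tcp_pos: [0.5248, 0.2243, 0.0743]
orientation: [0.0, 0.601, 0.8, 0.001]
wrist_force: [1.3, -0.4, 0.8]
finger_gap: 0.0548
grip_force: 42.6
```

```bash
python3 - <<'E'
from h import *
st();s=state();c=env.read_camera('wrist'); go(524,224,28,16);rects(c,'dispenser',.012,s);rects(c,'stack',.04,s);st()
E
```

```text
t 8.45 tcp [524.8 224.3  74.3] yaw 16.18 z [ 1.5e-03  5.0e-04 -1.0e+00] F [ 1.3 -0.4  0.8] gap 54.8 grip 42.6 j [ 0.26  0.4  -0.23  0.94  0.    1.55]
shift [-0.  -1.8 47. ] turn [ 0.02  -0.     0.017]
dispenser 0.81 c [518.8 242.6] size [99.3 84.1] long axis deg 16.6
stack 0.91 c [516.9 250. ] size [85.5 73.6] long axis deg 16.0
t 8.6 tcp [525.8 224.5  75.3] yaw 16.17 z [ 0.0041  0.0012 -1.    ] F [ 0.2  0.8 -0.4] gap 54.8 grip 42.6 j [ 0.26  0.4  -0.23  0.94  0.    1.55]
```

Emit:
move_arm(
  targets=[
    [[0, -1, 25], [0, 0, 0], 1],
    [[0, -1, 37], [0, 0, 0], 1],
    [[0, -1, 45], [0, 0, 0], 1],
    [[0, -1, 47], [0, 0, 0], 1],
    [[0, -1, 47], [0, 0, 0], 1],
  ],
)

```text
clock: 9.22
tcp_pos: [0.5233, 0.224, 0.0266]
orientation: [0.0, 0.601, 0.8, 0.0]
wrist_force: [-1.3, -1.2, 3.4]
finger_gap: 0.0545
grip_force: 42.9
```

```bash
python3 - <<'E'
from h import *
st()
E
```

```text
t 9.22 tcp [523.3 224.   26.6] yaw 16.19 z [ 7.e-04  1.e-04 -1.e+00] F [-1.3 -1.2  3.4] gap 54.5 grip 42.9 j [ 0.26  0.44 -0.29  0.83 -0.    1.55]
```

Touching (3.4 N) at exactly the expected height. Release and lift.

Emit:
move_arm(
  targets=[
    [[0, 0, 0], [0, 0, 0], -1],
    [[0, 0, 0], [0, 0, 0], -1],
    [[0, 0, 0], [0, 0, 0], -1],
    [[0, 0, -30], [0, 0, 0], -1],
    [[0, 0, -90], [0, 0, 0], -1],
  ],
)

```text
clock: 9.85
tcp_pos: [0.5207, 0.2233, 0.1141]
orientation: [-0.002, 0.601, 0.8, -0.002]
wrist_force: [1.4, 0.7, -0.3]
finger_gap: 0.0855
grip_force: 0.0
```

Emit:
move_arm(
  targets=[
    [[-60, 0, -60], [0, 0, 0], -1],
    [[-60, 0, -60], [0, 0, 0], -1],
    [[-60, 0, -60], [0, 0, 0], -1],
  ],
)

```text
clock: 10.22
tcp_pos: [0.5405, 0.1656, 0.1764]
orientation: [0.001, 0.601, 0.799, 0.001]
wrist_force: [-0.2, 0.0, 0.2]
finger_gap: 0.0853
grip_force: 0.0
```

```bash
python3 - <<'E'
from h import *
st();s=state();c=env.read_camera('wrist'); save(c,'w5.png'); rects(c,'separator',.045,s);rects(c,'dispenser',.012,s);
for d in env.landmark_of('separator',c): print(np.round(d['centre'],4),d['confidence'])
go(617,-138,150,10)
E
```

```text
t 10.22 tcp [540.5 165.6 176.4] yaw 16.07 z [ 1.8e-03  7.0e-04 -1.0e+00] F [-0.2  0.   0.2] gap 85.3 grip 0.0 j [ 0.16  0.31 -0.09  1.17  0.    1.45]
separator 0.94 c [524.4 223. ] size [56.4 95.5] long axis deg 106.1
dispenser 0.57 c [536.2 183.4] size [ 99.  215.5] long axis deg 106.0
[0.527  0.2227 0.0348] 0.87
shift [-314.8   -9.4   23.4] turn [-0.022 -0.004  0.624]
```

View pics/w5.png

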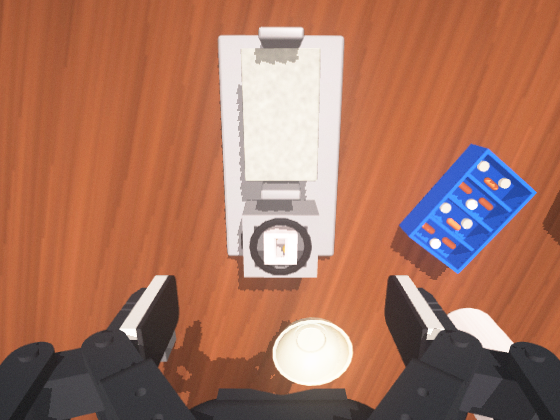

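Separator lies between the guides at (281,113); slot in the plug at (280,246); dish at (313,350) to stay clear of. On to the tray.

Emit:
move_arm(
  targets=[
    [[-315, -9, 10], [0, 0, 0.62], -1],
    [[-315, -9, 10], [0, 0, 0.62], -1],
    [[-315, -9, 10], [0, 0, 0.62], -1],
    [[-315, -9, 10], [0, 0, 0.62], -1],
    [[-315, -9, 10], [0, 0, 0.62], -1],
  ],
)

```text
clock: 11.05
tcp_pos: [0.6179, -0.1366, 0.164]
orientation: [-0.001, 0.642, 0.766, -0.0]
wrist_force: [1.6, 0.3, -0.2]
finger_gap: 0.0856
grip_force: 0.0
```

Emit:
move_arm(
  targets=[
    [[-10, 0, 10], [0, 0, 0], -1],
    [[-10, 0, 10], [0, 0, 0], -1],
    [[-10, 0, 10], [0, 0, 0], -1],
  ],
)

```text
clock: 11.42
tcp_pos: [0.6192, -0.1437, 0.1552]
orientation: [-0.001, 0.642, 0.767, -0.0]
wrist_force: [-0.7, 0.2, -0.8]
finger_gap: 0.0854
grip_force: 0.0
```

```bash
python3 - <<'E'
from h import *
for i in range(2):
    st();s=state();c=env.read_camera('wrist'); rects(c,'tray',.028,s);rects(c,'tray',.0,s)
    for d in env.landmark_of('tray',c): print(np.round(d['centre'],4),d['confidence'])
# white colour rim fit
hsv=cv2.cvtColor(c['pixels'],cv2.COLOR_RGB2HSV); m=((hsv[...,1]<60)&(hsv[...,2]>235)).astype(np.uint8)
q=proj(c,[.617,-.138,.028],s)[0]; print('px',q)
for ct in cv2.findContours(m,0,1)[0]:
    if cv2.contourArea(ct)>3000:
        r=cv2.minAreaRect((ray2z(c,ct[:,0],.028,s)[:,:2]*1000).astype(np.float32)); print(r)
save(c,'w6.png')
E
```

```text
t 11.43 tcp [ 619.2 -143.7  155.2] yaw 10.11 z [-0.0018  0.0012 -1.    ] F [-0.7  0.2 -0.8] gap 85.4 grip 0.0 j [-0.35  0.46  0.08  1.19  0.    1.04]
tray 0.64 c [ 623.  -136.5] size [61.8 98.4] long axis deg 100.8
tray 0.64 c [ 624.7 -143.7] size [ 68.2 108.6] long axis deg 100.8
[ 0.6205 -0.1384  0.0009] 0.86
t 11.62 tcp [ 620.  -144.3  156.5] yaw 10.11 z [ 6.e-04 -0.e+00 -1.e+00] F [ 0.   0.  -0.1] gap 85.7 grip 0.0 j [-0.35  0.46  0.08  1.19  0.    1.04]
tray 0.64 c [ 623. -137.] size [62.9 99. ] long axis deg 100.9
tray 0.64 c [ 624.6 -144.3] size [ 69.4 109.2] long axis deg 100.9
[ 0.6196 -0.1392 -0.0025] 0.87
px [277.40298461 188.37171724]
((622.92333984375, -136.5261688232422), (62.080352783203125, 98.08190155029297), 10.690841674804688)
```

View pics/w6.png

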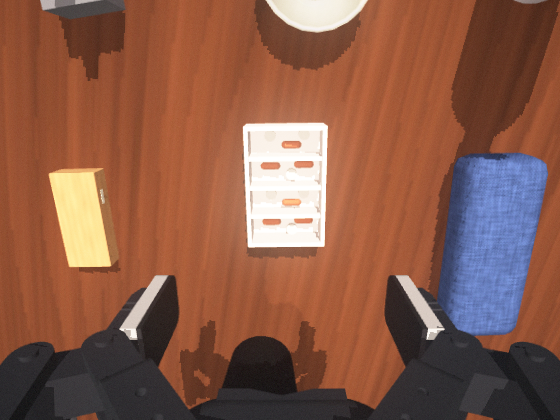

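w6: tray at px (285,185), 62×98 mm at (623,-138), the yellow carton and blue pouch are clear of the fingers.

```bash
python3 - <<'E'
from h import *
st(); go(623,-138,4,10.8)
E
```

```text
t 11.82 tcp [ 620.  -145.4  156.3] yaw 10.03 z [ 6.e-04 -1.e-04 -1.e+00] F [-0.1 -0.5 -0.2] gap 85.3 grip 0.0 j [-0.36  0.46  0.08  1.19  0.    1.04]
shift [  6.8   4.1 152.3] turn [ 0.003  0.001 -0.077]
```

Emit:
move_arm(
  targets=[
    [[6, 4, 50], [0, 0, -0.08], -1],
    [[6, 4, 105], [0, 0, -0.08], -1],
    [[6, 4, 120], [0, 0, -0.08], -1],
    [[6, 4, 120], [0, 0, -0.08], -1],
  ],
)

```text
clock: 12.32
tcp_pos: [0.6223, -0.1391, 0.0356]
orientation: [-0.001, 0.638, 0.77, -0.0]
wrist_force: [-0.5, 0.2, 1.6]
finger_gap: 0.0854
grip_force: 0.0
```

```bash
python3 - <<'E'
from h import *
st();s=state();c=env.read_camera('wrist'); rects(c,'tray',.028,s);st(); go(623,-138,3,10.8)
E
```

```text
t 12.32 tcp [ 622.3 -139.1   35.6] yaw 10.79 z [-1.6e-03  6.0e-04 -1.0e+00] F [-0.5  0.2  1.6] gap 85.4 grip 0.0 j [-0.35  0.55 -0.09  0.94  0.    1.04]
t 12.43 tcp [ 624.4 -139.9   38.1] yaw 10.78 z [ 0.0032 -0.0011 -1.    ] F [-0.8 -0.1  0.7] gap 85.5 grip 0.0 j [-0.35  0.55 -0.08  0.94  0.    1.04]
shift [ 2.2 -1.1 35.1] turn [ 0.017  0.009 -0.002]
```

Emit:
move_arm(
  targets=[
    [[1, 0, 25], [0, 0, 0], -1],
    [[1, 0, 33], [0, 0, 0], -1],
    [[1, 0, 33], [0, 0, 0], 1],
    [[1, 0, 33], [0, 0, 0], 1],
    [[1, 0, 33], [0, 0, 0], 1],
  ],
  squeeze=40,
)

```text
clock: 13.05
tcp_pos: [0.6237, -0.1386, 0.0044]
orientation: [0.001, 0.637, 0.77, 0.0]
wrist_force: [0.8, -0.2, 5.5]
finger_gap: 0.0609
grip_force: 45.3
```

```bash
python3 - <<'E'
from h import *
st()
E
```

```text
t 13.05 tcp [ 623.7 -138.6    4.4] yaw 10.79 z [ 2.3e-03 -8.0e-04 -1.0e+00] F [ 0.8 -0.2  5.5] gap 60.9 grip 45.3 j [-0.34  0.58 -0.12  0.87  0.    1.04]
```

Emit:
move_arm(
  targets=[
    [[0, 0, -15], [0, 0, 0], 1],
    [[0, 0, -60], [0, 0, 0], 1],
    [[0, 0, -110], [0, 0, 0], 1],
    [[0, 0, -160], [0, 0, 0], 1],
    [[40, -5, -170], [0, 0, 0], 1],
  ],
)

```text
clock: 13.68
tcp_pos: [0.6133, -0.1023, 0.1784]
orientation: [0.004, 0.639, 0.769, 0.002]
wrist_force: [0.6, 1.6, -0.7]
finger_gap: 0.0607
grip_force: 44.9
```

```bash
python3 - <<'E'
from h import *
st(); go(538,166,190,16)
s=state();c=env.read_camera('wrist');rects(c,'tray',s[1][2]+.0236,s);st();
E
```

```text
t 13.68 tcp [ 613.3 -102.3  178.4] yaw 10.59 z [ 0.009 -0.003 -1.   ] F [ 0.6  1.6 -0.7] gap 60.7 grip 44.9 j [-0.29  0.41  0.06  1.21 -0.    1.09]
shift [277.5 -24.6 -13.1] turn [ 0.046  0.028 -0.541]
tray 0.93 c [613.1 -97.4] size [61.7 99.1] long axis deg 100.6
tray 0.57 c [535.2 -20.2] size [11.5 13.7] long axis deg 106.9
t 13.78 tcp [610.1 -97.4 176.4] yaw 10.94 z [ 3.3e-03  3.0e-04 -1.0e+00] F [ 0.1 -0.3 -0.9] gap 60.7 grip 44.9 j [-0.29  0.41  0.06  1.21  0.    1.09]
```

Emit:
move_arm(
  targets=[
    [[60, -5, -10], [0, 0, -0.1], 1],
    [[120, -10, -13], [0, 0, -0.25], 1],
    [[180, -15, -13], [0, 0, -0.4], 1],
    [[240, -20, -13], [0, 0, -0.5], 1],
    [[273, -23, -13], [0, 0, -0.52], 1],
  ],
)

```text
clock: 14.4
tcp_pos: [0.5352, 0.1663, 0.1862]
orientation: [-0.0, 0.601, 0.799, -0.0]
wrist_force: [0.9, 0.1, -1.0]
finger_gap: 0.0613
grip_force: 44.8
```

Emit:
move_arm(
  targets=[
    [[0, 0, 0], [0, 0, 0], 1],
    [[0, 0, 0], [0, 0, 0], 1],
    [[0, 0, 0], [0, 0, 0], 1],
    [[0, 0, 0], [0, 0, 0], 1],
  ],
)

```text
clock: 14.9
tcp_pos: [0.5369, 0.1628, 0.1858]
orientation: [-0.0, 0.603, 0.798, -0.0]
wrist_force: [-0.1, -0.1, -0.9]
finger_gap: 0.0613
grip_force: 44.8
```

```bash
python3 - <<'E'
from h import *
for i in range(2):
    st();s=state();c=env.read_camera('wrist');rects(c,'tray',s[1][2]+.0236,s);rects(c,'separator',.045,s);rects(c,'dispenser',.012,s)
save(c,'w7.png');st(); go(524.2,223.5,110,16)
E
```

```text
t 14.9 tcp [536.9 162.8 185.8] yaw 15.88 z [-1.e-04 -1.e-04 -1.e+00] F [-0.1 -0.1 -0.9] gap 61.3 grip 44.8 j [ 0.15  0.3  -0.08  1.19 -0.    1.45]
tray 0.88 c [536.3 167.9] size [61.7 98.9] long axis deg 105.9
tray 0.58 c [588.1 220.4] size [37.9 30.3] long axis deg 69.3
separator 0.76 c [523.7 227. ] size [55.9 87.6] long axis deg 106.2
dispenser 0.87 c [522.1 232.7] size [100.6 114. ] long axis deg 105.9
t 15.1 tcp [536.7 163.5 185.9] yaw 15.94 z [-0.e+00  1.e-04 -1.e+00] F [-0.1  0.8 -0.3] gap 61.1 grip 44.8 j [ 0.15  0.3  -0.08  1.19  0.    1.45]
tray 0.67 c [536.2 168.1] size [61.7 99.1] long axis deg 105.9
tray 0.6 c [587.8 220.7] size [38.  30.3] long axis deg 69.9
separator 0.73 c [523.4 227.3] size [56.  86.7] long axis deg 106.1
dispenser 0.84 c [522.  233.1] size [100.4 111.6] long axis deg 105.9
t 15.3 tcp [536.5 163.9 185.9] yaw 15.98 z [ 0.e+00  1.e-04 -1.e+00] F [ 0.5 -0.6 -1.2] gap 60.9 grip 44.8 j [ 0.15  0.3  -0.08  1.19  0.    1.45]
shift [60.7  4.6 75.9] turn [ 0.    -0.    -0.002]
```

View pics/w7.png

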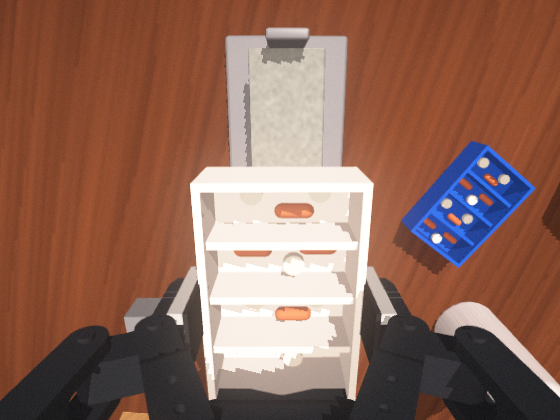

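```bash
python3 - <<'E'
from h import *
s=state();c=env.read_camera('wrist')
g=cv2.cvtColor(c['pixels'],cv2.COLOR_RGB2GRAY); print(g[160:202,300], g[160:202,230])
for r,h in((186,.0236),(168,-.0044)):
    print(((ray2z(c,[(193,r),(370,r)],s[1][2]+h,s)-s[1])@s[2].as_matrix()*1000).round(1))
E
```

```text
[212 210 212 213 211 210 220 238 242 242 242 243 242 242 242 242 243 243
 243 242 243 243 246 253 255 255 255 255 255 255 255 253 243 234 234 235
 235 235 234 235 235 234] [159 155 157 152 145 138 177 232 241 242 242 241 241 242 242 242 242 243
 242 242 243 243 244 252 255 255 255 255 255 255 255 254 247 232 234 234
 235 234 235 235 234 235]
[[ 47.7 -29.  -23.6]
 [ 47.6  30.6 -23.6]]
[[ 48.1 -35.4   4.4]
 [ 48.   37.2   4.4]]
```

Emit:
move_arm(
  targets=[
    [[60, 4, 10], [0, 0, 0], 1],
    [[60, 4, 60], [0, 0, 0], 1],
    [[60, 4, 100], [0, 0, 0], 1],
    [[60, 4, 100], [0, 0, 0], 1],
    [[60, 4, 100], [0, 0, 0], 1],
  ],
)

```text
clock: 15.98
tcp_pos: [0.5247, 0.2229, 0.0873]
orientation: [0.0, 0.602, 0.799, 0.001]
wrist_force: [0.4, -0.6, 0.7]
finger_gap: 0.0611
grip_force: 44.7
```

```bash
python3 - <<'E'
from h import *
for i in range(3): st();env.read_camera('wrist')
go(523.8,223,51,16)
E
```

```text
t 15.97 tcp [524.7 222.9  87.3] yaw 15.98 z [ 1.6e-03  5.0e-04 -1.0e+00] F [ 0.4 -0.6  0.7] gap 61.1 grip 44.7 j [ 0.26  0.38 -0.22  0.97  0.    1.55]
t 16.02 tcp [525.4 223.   88. ] yaw 15.97 z [ 3.2e-03  9.0e-04 -1.0e+00] F [-1.   0.3 -0.5] gap 61.0 grip 44.7 j [ 0.26  0.38 -0.22  0.97  0.    1.55]
t 16.07 tcp [525.6 223.   88.2] yaw 15.97 z [ 0.0037  0.0011 -1.    ] F [ 0.2  1.  -0.9] gap 61.0 grip 44.7 j [ 0.26  0.38 -0.22  0.97  0.    1.55]
shift [ 0.5 -1.8 37.1] turn [ 0.023 -0.    -0.003]
```

Emit:
move_arm(
  targets=[
    [[0, -1, 18], [0, 0, 0], 1],
    [[0, -1, 28], [0, 0, 0], 1],
    [[0, -1, 34], [0, 0, 0], 1],
    [[0, -1, 37], [0, 0, 0], 1],
    [[0, -1, 37], [0, 0, 0], 1],
  ],
)

```text
clock: 16.75
tcp_pos: [0.5233, 0.2226, 0.0494]
orientation: [0.0, 0.602, 0.799, 0.0]
wrist_force: [-0.6, -0.3, -0.7]
finger_gap: 0.0611
grip_force: 44.8
```

```bash
python3 - <<'E'
from h import *
st()
E
```

```text
t 16.75 tcp [523.3 222.6  49.4] yaw 15.99 z [ 8.e-04  3.e-04 -1.e+00] F [-0.6 -0.3 -0.7] gap 61.1 grip 44.8 j [ 0.26  0.42 -0.27  0.88  0.    1.55]
```

No contact yet; lower by a couple of mm.

Emit:
move_arm(
  targets=[
    [[0, 0, 1], [0, 0, 0], 1],
    [[0, 0, 1.5], [0, 0, 0], 1],
    [[0, 0, 1.5], [0, 0, 0], 1],
  ],
)

```text
clock: 17.12
tcp_pos: [0.5233, 0.2226, 0.0493]
orientation: [0.001, 0.602, 0.799, 0.001]
wrist_force: [-3.1, -0.9, 10.9]
finger_gap: 0.0609
grip_force: 46.2
```

```bash
python3 - <<'E'
from h import *
st()
E
```

```text
t 17.12 tcp [523.3 222.6  49.3] yaw 15.99 z [ 1.6e-03  4.0e-04 -1.0e+00] F [-3.1 -0.9 10.9] gap 60.9 grip 46.2 j [ 0.26  0.42 -0.27  0.88 -0.    1.55]
```

Emit:
move_arm(
  targets=[
    [[0, 0, -1], [0, 0, 0], -1],
    [[0, 0, -1], [0, 0, 0], -1],
    [[0, 0, -1], [0, 0, 0], -1],
    [[0, 0, -40], [0, 0, 0], -1],
    [[0, 0, -100], [0, 0, 0], -1],
  ],
)

```text
clock: 17.75
tcp_pos: [0.5211, 0.2219, 0.1461]
orientation: [-0.002, 0.602, 0.799, -0.002]
wrist_force: [2.5, 0.6, 0.9]
finger_gap: 0.0852
grip_force: 0.0
```

Emit:
move_arm(
  targets=[
    [[-60, 0, -35], [0, 0, 0], -1],
    [[-60, 0, -35], [0, 0, 0], -1],
    [[-60, 0, -35], [0, 0, 0], -1],
  ],
)

```text
clock: 18.12
tcp_pos: [0.5394, 0.1644, 0.1821]
orientation: [-0.0, 0.602, 0.798, 0.0]
wrist_force: [-0.3, -0.1, -0.7]
finger_gap: 0.0855
grip_force: 0.0
```

```bash
python3 - <<'E'
from h import *
st();s=state();c=env.read_camera('wrist'); save(c,'w8.png'); rects(c,'tray',.073,s);rects(c,'separator',.045,s)
# black ring / plug centre
hsv=cv2.cvtColor(c['pixels'],cv2.COLOR_RGB2HSV); m=(hsv[...,2]<75).astype(np.uint8)
q=proj(c,[.5516,.1279,.056],s)[0]; print('pred ring px',q)
for ct in cv2.findContours(m,0,1)[0]:
    (x,y),(w,h),a=cv2.minAreaRect(ct)
    if cv2.contourArea(ct)>1500 and np.hypot(x-q[0],y-q[1])<60:
        P=ray2z(c,ct[:,0],.056,s)[:,:2]*1000; print('ring',cv2.fitEllipse(P.astype(np.float32)),cv2.minEnclosingCircle(P.astype(np.float32)))
u,v=np.int32(q); cv2.imwrite('pics/w8c.png',np.hstack([cv2.resize(cv2.imread('pics/w8.png'),(400,300)),cv2.resize(cv2.imread('pics/w8.png')[v-38:v+37,u-50:u+50],(400,300))]))
go(454,-20,170,90)
E
```

```text
t 18.12 tcp [539.4 164.4 182.1] yaw 15.91 z [-4.e-04  4.e-04 -1.e+00] F [-0.3 -0.1 -0.7] gap 85.5 grip 0.0 j [ 0.15  0.31 -0.08  1.18  0.    1.45]
tray 0.95 c [524.  223.6] size [63.2 96.9] long axis deg 106.3
tray 0.74 c [671.  200.3] size [81.7 64.8] long axis deg 69.4
pred ring px [282.33912135 243.69996708]
shift [-154.9 -132.1   11.1] turn [-0.011 -0.014 -7.396]
```

View pics/w8c.png

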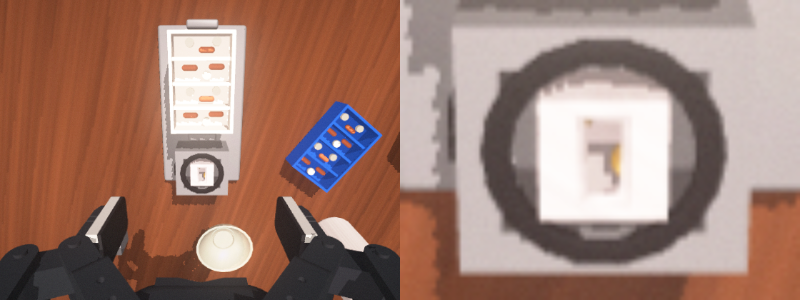

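The tray sits squarely on the separator (left half, px (202,85)); the slot appears at the centre of the ring, within about 1 px of the prediction. Now to the key, with the tool half-turned so the final quarter turn stays within joint 6's range.

Emit:
move_arm(
  targets=[
    [[-40, -30, 2], [0, 0, -1], -1],
    [[-80, -65, 5], [0, 0, -2], -1],
    [[-120, -100, 8], [0, 0, -3], -1],
    [[-155, -132, 10], [0, 0, -4], -1],
    [[-155, -132, 10], [0, 0, -5], -1],
  ],
)

```text
clock: 18.9
tcp_pos: [0.453, -0.0218, 0.1712]
orientation: [-0.001, 0.207, 0.978, -0.0]
wrist_force: [1.0, 0.5, 0.4]
finger_gap: 0.0855
grip_force: 0.0
```

Emit:
move_arm(
  targets=[
    [[0, 0, 0], [0, 0, -1], -1],
    [[0, 0, 0], [0, 0, -2], -1],
    [[0, 0, 0], [0, 0, -3], -1],
    [[0, 0, 0], [0, 0, -4], -1],
    [[0, 0, 0], [0, 0, -5], -1],
  ],
)

```text
clock: 19.52
tcp_pos: [0.4545, -0.0195, 0.1713]
orientation: [-0.001, -0.228, 0.974, 0.001]
wrist_force: [-0.7, 0.1, -0.2]
finger_gap: 0.0855
grip_force: 0.0
```

Emit:
move_arm(
  targets=[
    [[0, 0, 0], [0, 0, -1], -1],
    [[0, 0, 0], [0, 0, -2], -1],
    [[0, 0, 0], [0, 0, -3], -1],
    [[0, 0, 0], [0, 0, -4], -1],
    [[0, 0, 0], [0, 0, -5], -1],
  ],
)

```text
clock: 20.15
tcp_pos: [0.4545, -0.0195, 0.1713]
orientation: [-0.001, -0.618, 0.786, 0.001]
wrist_force: [0.5, 0.5, 0.6]
finger_gap: 0.0853
grip_force: 0.0
```

```bash
python3 - <<'E'
from h import *
st();go(454,-12,170,197)
E
```

```text
t 20.15 tcp [454.5 -19.5 171.3] yaw 166.41 z [-2.2e-03  8.0e-04 -1.0e+00] F [0.5 0.5 0.6] gap 85.3 grip 0.0 j [-0.22  0.11 -0.36  1.1   0.   -1.55]
shift [-7.2  2.2  1.3] turn [ 0.012  0.005 -3.059]
```

Emit:
move_arm(
  targets=[
    [[-7, 2, 0], [0, 0, -1], -1],
    [[-7, 2, 0], [0, 0, -2], -1],
    [[-7, 2, 0], [0, 0, -3.06], -1],
    [[-7, 2, 0], [0, 0, -3.06], -1],
    [[-7, 2, 0], [0, 0, -3.06], -1],
  ],
)

```text
clock: 20.78
tcp_pos: [0.4546, -0.0128, 0.1719]
orientation: [0.0, 0.801, -0.599, -0.001]
wrist_force: [0.4, -0.8, -0.6]
finger_gap: 0.0851
grip_force: 0.0
```

```bash
python3 - <<'E'
from h import *
st();s=state();c=env.read_camera('wrist'); save(c,'w9.png')
rects(c,'key',.068,s);rects(c,'key',.060,s);rects(c,'rest',.034,s)
q=proj(c,[.454,-.012,.05],s)[0]; print(q); u,v=np.int32(q)
img=cv2.imread('pics/w9.png'); cv2.imwrite('pics/w9c.png',cv2.resize(img[max(v-60,0):v+60,u-80:u+80],(640,480)))
print(u-80,max(v-60,0)); st()
E
```

```text
t 20.77 tcp [454.6 -12.8 171.9] yaw -163.54 z [-1.e-03  3.e-04 -1.e+00] F [ 0.4 -0.8 -0.6] gap 85.1 grip 0.0 j [-0.21  0.11 -0.36  1.1   0.   -2.06]
key 0.9 c [455.3 -18.4] size [10.  31.9] long axis deg 106.9
key 0.9 c [454.6 -16.1] size [10.3 32.9] long axis deg 106.9
rest 0.9 c [455.3 -17. ] size [44.5 50. ] long axis deg 107.9
rest 0.44 c [534.6 157.9] size [ 99.8 159.2] long axis deg 106.5
[283.04842419 202.24372965]
203 142
t 20.98 tcp [454.9 -13.2 172.3] yaw -163.47 z [-1.e-04  1.e-04 -1.e+00] F [-0.5  0.2 -0.6] gap 85.4 grip 0.0 j [-0.21  0.11 -0.36  1.1   0.   -2.07]
```

View pics/w9c.png

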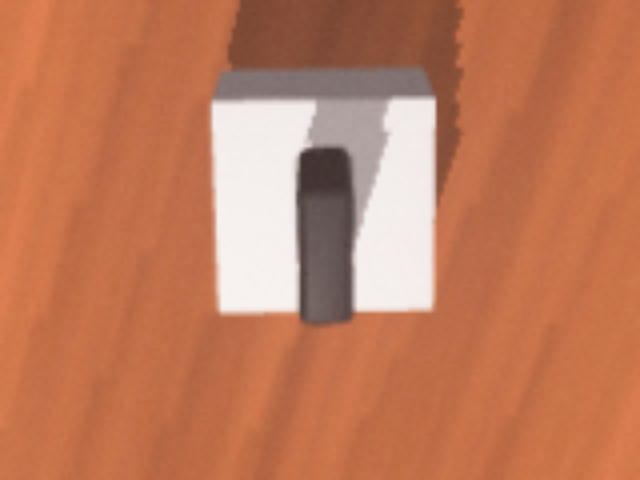

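```bash
python3 - <<'E'
from h import *
s=state();c=env.read_camera('wrist')
f=lambda L:[(203+a/4,142+b/4) for a,b in L]
for L,h in(([(301,193),(351,193),(352,322),(302,322)],.068),([(212,100),(436,98),(434,311),(220,313)],.034)):
    P=ray2z(c,f(L),h,s)*1000; print(P.mean(0).round(1),[np.linalg.norm(P[i]-P[i-1]).round(1) for i in range(4)], np.degrees(np.arctan2(*(P[0]-P[3]+P[1]-P[2])[1::-1])).round(1))
    print(((P/1000-s[1])@s[2].as_matrix()*1000).mean(0).round(1))
st()
E
```

```text
[454.  -14.8  68. ] [np.float64(24.1), np.float64(8.8), np.float64(24.1), np.float64(9.0)] -72.9
[  1.3   1.3 104.3]
[453.9 -14.6  34. ] [np.float64(44.4), np.float64(43.9), np.float64(44.4), np.float64(44.0)] -72.6
[  1.    1.4 138.3]
t 21.02 tcp [454.9 -13.3 172.3] yaw -163.46 z [-1.e-04  1.e-04 -1.e+00] F [0.1 0.3 0.8] gap 85.3 grip 0.0 j [-0.21  0.11 -0.36  1.1   0.   -2.07]
```

w9c shows the key bow top at crop (300–352,193–322) and the block top fitted at 44.4×44 mm; key centre is at tool offset (1.1, 0.5) after the 0.8 mm side bias seen on both earlier grasps.

Emit:
move_arm(
  targets=[
    [[1, 0.5, 60], [0, 0, -0.08], -1],
    [[1, 0.5, 110], [0, 0, -0.08], -1],
    [[1, 0.5, 133], [0, 0, -0.08], -1],
    [[1, 0.5, 133], [0, 0, -0.08], -1],
  ],
)

```text
clock: 21.52
tcp_pos: [0.453, -0.0141, 0.0378]
orientation: [0.001, 0.806, -0.592, -0.002]
wrist_force: [-0.1, -0.7, 0.7]
finger_gap: 0.0854
grip_force: 0.0
```

Emit:
move_arm(
  targets=[
    [[0, 0, 0], [0, 0, 0], 0.5],
    [[0, 0, 0], [0, 0, 0], 1],
    [[0, 0, 0], [0, 0, 0], 1],
    [[0, 0, 0], [0, 0, 0], 1],
    [[0, 0, 0], [0, 0, 0], 1],
  ],
  squeeze=40,
)

```text
clock: 22.15
tcp_pos: [0.4549, -0.0145, 0.0399]
orientation: [0.0, 0.806, -0.592, 0.0]
wrist_force: [-1.9, 0.6, 5.5]
finger_gap: 0.0094
grip_force: 41.6
```

```bash
python3 - <<'E'
from h import *
st()
E
```

```text
t 22.15 tcp [454.9 -14.5  39.9] yaw -162.61 z [ 5.e-04 -4.e-04 -1.e+00] F [-1.9  0.6  5.5] gap 9.4 grip 41.6 j [-0.21  0.24 -0.56  0.77 -0.   -2.08]
```

Emit:
move_arm(
  targets=[
    [[0, 0, -10], [0, 0, 0], 1],
    [[0, 0, -25], [0, 0, 0], 1],
    [[0, 0, -45], [0, 0, 0], 1],
    [[0, 0, -90], [0, 0, 0], 1],
    [[0, 0, -130], [0, 0, 0], 1],
  ],
  squeeze=80,
)

```text
clock: 22.78
tcp_pos: [0.4546, -0.0143, 0.1711]
orientation: [-0.0, 0.806, -0.592, 0.0]
wrist_force: [1.1, -1.0, -0.5]
finger_gap: 0.0087
grip_force: 78.0
```

```bash
python3 - <<'E'
from h import *
st();go(535,185,170,196)
E
```

```text
t 22.77 tcp [454.6 -14.3 171.1] yaw -162.61 z [ 2.e-04  2.e-04 -1.e+00] F [ 1.1 -1.  -0.5] gap 8.7 grip 78.0 j [-0.21  0.11 -0.36  1.1   0.   -2.08]
shift [-166.2 -136.3    1.2] turn [-0.002  0.001  0.139]
```

Emit:
move_arm(
  targets=[
    [[-45, -35, 0], [0, 0, 0.14], 1],
    [[-90, -72, 0], [0, 0, 0.14], 1],
    [[-135, -110, 0], [0, 0, 0.14], 1],
    [[-166, -136, 0], [0, 0, 0.14], 1],
    [[-166, -136, 0], [0, 0, 0.14], 1],
  ],
)

```text
clock: 23.4
tcp_pos: [0.5356, 0.1872, 0.1693]
orientation: [-0.0, 0.8, -0.6, -0.0]
wrist_force: [-1.0, -0.4, -1.0]
finger_gap: 0.0088
grip_force: 78.2
```

Emit:
move_arm(
  targets=[
    [[0, 0, 0], [0, 0, 0], 1],
    [[0, 0, 0], [0, 0, 0], 1],
    [[0, 0, 0], [0, 0, 0], 1],
  ],
)

```text
clock: 23.78
tcp_pos: [0.5348, 0.1837, 0.1697]
orientation: [-0.0, 0.798, -0.603, 0.0]
wrist_force: [0.0, -1.0, -0.4]
finger_gap: 0.0084
grip_force: 78.2
```

```bash
python3 - <<'E'
from h import *
st();s=state();c=env.read_camera('wrist'); save(c,'w10.png'); st()
img=cv2.imread('pics/w10.png')
q=proj(c,[.5516,.1279,.058],s)[0]; print('keyhole pred',q); u,v=np.int32(q)
k=proj(c,s[1]+s[2].apply([[0,0,.0319],[0,0,.006]]),s); print('tip, bow bottom px',k)
a=cv2.resize(img[v-40:v+40,u-50:u+50],(400,320),interpolation=cv2.INTER_CUBIC); w=np.int32(k.mean(0)); print(w,u,v)
b=cv2.resize(img[w[1]-80:w[1]+80,w[0]-100:w[0]+100],(400,320),interpolation=cv2.INTER_CUBIC)
cv2.imwrite('pics/w10c.png',np.hstack([a,b]))
E
```

```text
t 23.77 tcp [534.8 183.7 169.7] yaw -164.1 z [ 1.e-04  0.e+00 -1.e+00] F [ 0.  -1.  -0.4] gap 8.4 grip 78.2 j [ 0.19  0.32 -0.1   1.15  0.   -1.66]
t 23.82 tcp [534.9 183.8 169.7] yaw -164.09 z [ 2.e-04  1.e-04 -1.e+00] F [-0.6 -0.4 -0.6] gap 8.8 grip 78.2 j [ 0.19  0.32 -0.1   1.15  0.   -1.66]
keyhole pred [281.50523968 124.1741852 ]
tip, bow bottom px [[283.06287439 251.17495191]
 [283.22185488 275.11580219]]
[283 263] 281 124
```

View pics/w10c.png

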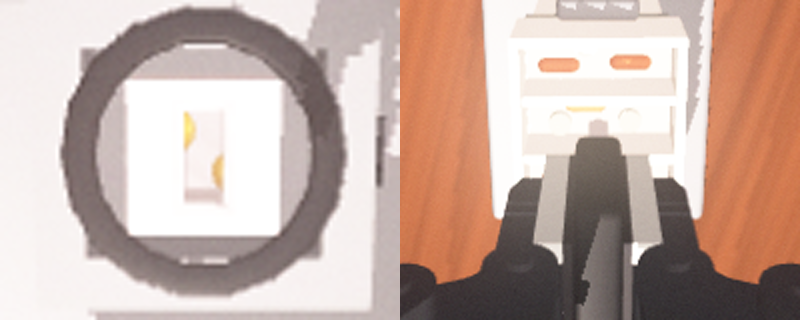

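```bash
python3 - <<'E'
from h import *
s=state();c=env.read_camera('wrist'); print(c['mount'].round(4) if hasattr(c['mount'],'round') else c['mount'],c['cx'],c['cy'],c['dist_coeffs'])
T=lambda uv,dz:((ray2z(c,uv,s[1][2]-dz,s)-s[1])@s[2].as_matrix()*1000).round(2)
print('sep',T([(205,183),(281.5,183),(358,183)],-.0184))
print('bow', T([(271.5,268),(293,268)],.006), T([(271.5,252),(293,252)],.006))
O=lambda a,b:(231+(a+.5)/4-.5,84+(b+.5)/4-.5)
P=ray2z(c,[O(183,111),O(224,111),O(224,203),O(183,203),O(203,158)],.058,s); print((P*1000).round(1)); Q=ray2z(c,[O(203,151.5)],.056,s);print('ring',Q)
print('slot in tool',((P-s[1])@s[2].as_matrix()*1000).round(1)); st()
# image edges of bow
g=cv2.cvtColor(c['pixels'],cv2.COLOR_RGB2GRAY)
for r in (256,262,268,276): print(r,g[r,262:304])
print(g[236:262,282])
E
```

```text
[[-2.000e-04  9.508e-01  3.098e-01  8.030e-02]
 [ 1.000e+00 -4.000e-04  1.600e-03 -6.000e-04]
 [ 1.600e-03  3.098e-01 -9.508e-01 -1.417e-01]
 [ 0.000e+00  0.000e+00  0.000e+00  1.000e+00]] 281.3628779665164 208.11913489433576 [-0.04380649  0.          0.          0.          0.        ]
sep [[ 49.39 -27.58 -18.39]
 [ 49.38  -0.75 -18.4 ]
 [ 49.41  26.05 -18.41]]
bow [[ 3.62 -5.32  6.  ]
 [ 3.62  4.43  6.  ]] [[11.58 -5.25  6.  ]
 [11.58  4.35  6.  ]]
[[557.4 120.8  58. ]
 [550.7 118.8  58. ]
 [546.4 133.7  58. ]
 [553.2 135.6  58. ]
 [552.  127.4  58. ]]
ring [[0.55225595 0.12645665 0.056     ]]
slot in tool [[ 66.8  -4.4 111.7]
 [ 66.8   2.6 111.7]
 [ 51.3   2.6 111.7]
 [ 51.3  -4.5 111.7]
 [ 58.9  -1.  111.7]]
t 23.88 tcp [534.9 183.9 169.7] yaw -164.08 z [ 3.e-04  1.e-04 -1.e+00] F [ 0.3  0.2 -0.5] gap 8.5 grip 78.2 j [ 0.19  0.32 -0.1   1.15  0.   -1.66]
256 [239 238 239 237 239 239 238 239 232 117 116 118 118 120 117 118 114 116
 114 111 118 115 115 114 115 113 115 111 113 111 123 185 236 238 237 237
 236 236 235 237 236 237]
262 [201 201 200 203 198 171 116 118 117 113 112 112 110 112 109 109 111 111
 110 110 109 108 108 106 107 111 106 106 106 109 109 107 109 119 174 198
 196 197 195 194 194 195]
268 [197 196 197 199 191 124 111 110 108 104 105 105 107 102 104 106 102 107
 104 104 105 105 104 101 100 104 104 100 100 103 103 105 100 104 133 193
 196 194 194 195 193 193]
276 [195 196 194 190 148 101  97  99  99  95  95  96  96  97  96  95  96  94
  93  93  92  94  91  90  90  97  92  90  90  91  91  92  92  94 105 154
 188 191 191 189 190 190]
[230 232 235 250 254 252 238 211 213 212 212 212 213 209 202 158 117 119
 118 119 118 111 116 115 113 109]
```

Left crop: slot mouth centred at crop (203,157), right crop: key held squarely between the pads. In this one image the slot lies (60, -0.3) mm from the key in tool axes. Going to hover 6 mm above it.

Emit:
move_arm(
  targets=[
    [[40, -0.3, 0], [0, 0, 0], 1],
    [[60, -0.3, 20], [0, 0, 0], 1],
    [[60, -0.3, 55], [0, 0, 0], 1],
    [[60, -0.3, 73], [0, 0, 0], 1],
    [[60, -0.3, 73], [0, 0, 0], 1],
  ],
)

```text
clock: 24.5
tcp_pos: [0.5504, 0.1265, 0.095]
orientation: [0.001, 0.798, -0.602, -0.001]
wrist_force: [0.1, -0.4, 0.3]
finger_gap: 0.0086
grip_force: 78.2
```

Emit:
move_arm(
  targets=[
    [[0, 0, 0], [0, 0, 0], 1],
    [[0, 0, 0], [0, 0, 0], 1],
    [[0, 0, 0], [0, 0, 0], 1],
  ],
)

```text
clock: 24.88
tcp_pos: [0.5523, 0.1272, 0.0973]
orientation: [-0.001, 0.799, -0.602, 0.001]
wrist_force: [-0.2, 0.2, -0.9]
finger_gap: 0.0089
grip_force: 78.2
```

```bash
python3 - <<'E'
from h import *
st();s=state();c=env.read_camera('wrist'); save(c,'w11.png'); st()
img=cv2.imread('pics/w11.png')
k=proj(c,s[1]+s[2].apply([0,0,.034]),s)[0]; u,v=np.int32(k); print(u,v)
cv2.imwrite('pics/w11c.png',cv2.resize(img[v-65:v+35,u-60:u+60],(720,600),interpolation=cv2.INTER_CUBIC))
E
```

```text
t 24.88 tcp [552.3 127.2  97.3] yaw -164.0 z [ 1.6e-03  2.0e-04 -1.0e+00] F [-0.2  0.2 -0.9] gap 8.9 grip 78.2 j [ 0.08  0.37 -0.21  0.99  0.   -1.77]
t 24.93 tcp [552.2 127.2  97.1] yaw -164.0 z [ 1.3e-03  2.0e-04 -1.0e+00] F [-0.2 -0.8 -0. ] gap 9.0 grip 78.2 j [ 0.08  0.37 -0.21  0.99  0.   -1.77]
283 249
```

View pics/w11c.png

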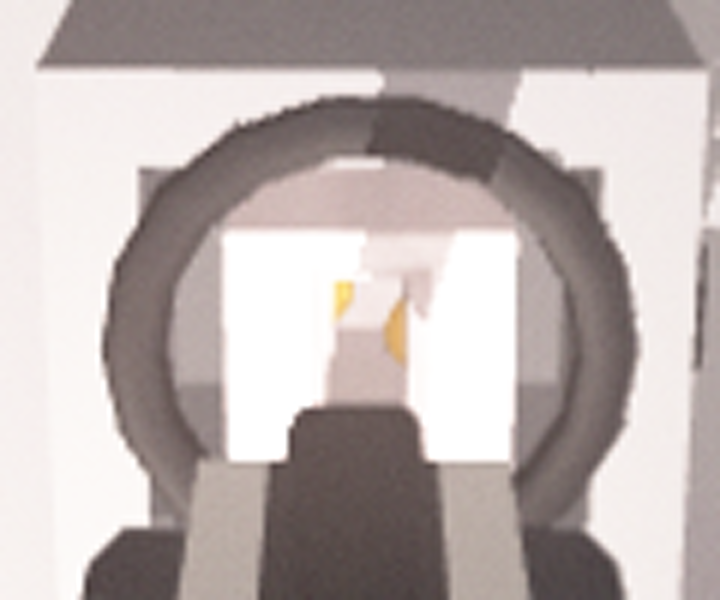

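w11c shows the bow (cols 290–420, centre 355) slightly left of the slot (333–408, centre 370): about 1.2 mm to correct along tool y. I have now viewed more than the ten pictures allowed, so from here I measure numerically only.

```bash
cat > m.py <<'E'
from h import *
def look():
    s=state();c=env.read_camera('wrist'); g=cv2.GaussianBlur(cv2.cvtColor(c['pixels'],cv2.COLOR_RGB2GRAY),(3,3),0).astype(int)
    return s,c,g
if __name__=='__main__':
    for i in range(4):
        s,c,g=look(); st()
    for r in (226,232,240,246,255,260): print(r,list(g[r,240:325]))
    print('col',list(g[180:262,285]))
    for n,p in dict(bowfront=(.013,0,.0059),slotfront=(.008,0,s[1][2]-.058),plugfront=(.013,0,s[1][2]-.058),ringfront=(.025,0,s[1][2]-.056)).items(): print(n,proj(c,s[1]+s[2].apply(p),s)[0].round(1))
E
python3 m.py
```

```text
t 24.98 tcp [552.  127.2  96.9] yaw -164.0 z [ 1.e-03  2.e-04 -1.e+00] F [-0.3 -0.1  0.6] gap 8.6 grip 78.2 j [ 0.08  0.37 -0.21  0.99  0.   -1.77]
t 25.02 tcp [551.9 127.2  96.8] yaw -164.0 z [ 7.e-04  1.e-04 -1.e+00] F [-0.5  0.7 -0.2] gap 8.9 grip 78.2 j [ 0.08  0.37 -0.21  0.99  0.   -1.77]
t 25.07 tcp [551.9 127.1  96.7] yaw -164.0 z [ 5.e-04  1.e-04 -1.e+00] F [-0.2 -0.9 -1.1] gap 8.5 grip 78.2 j [ 0.08  0.37 -0.21  0.99  0.   -1.77]
t 25.12 tcp [551.8 127.1  96.6] yaw -164.01 z [ 3.e-04  1.e-04 -1.e+00] F [-0.1  0.7  0.3] gap 8.8 grip 78.2 j [ 0.08  0.37 -0.21  0.99  0.   -1.77]
226 [np.int64(239), np.int64(202), np.int64(139), np.int64(104), np.int64(103), np.int64(109), np.int64(112), np.int64(113), np.int64(115), np.int64(117), np.int64(118), np.int64(116), np.int64(113), np.int64(118), np.int64(139), np.int64(165), np.int64(176), np.int64(182), np.int64(204), np.int64(237), np.int64(254), np.int64(255), np.int64(255), np.int64(255), np.int64(255), np.int64(255), np.int64(255), np.int64(255), np.int64(255), np.int64(255), np.int64(255), np.int64(255), np.int64(255), np.int6
[... 7735 characters left out ...]
np.int64(187), np.int64(196), np.int64(215), np.int64(230), np.int64(235), np.int64(236), np.int64(236), np.int64(233), np.int64(230), np.int64(232), np.int64(237), np.int64(238), np.int64(238), np.int64(238), np.int64(237), np.int64(233), np.int64(226), np.int64(213), np.int64(199), np.int64(190), np.int64(189), np.int64(189), np.int64(191), np.int64(192), np.int64(191), np.int64(190), np.int64(190), np.int64(191), np.int64(189), np.int64(173), np.int64(137), np.int64(105), np.int64(95), np.int64(94), np.int64(93), np.int64(93), np.int64(93), np.int64(93), np.int64(91), np.int64(90), np.int64(89)]
bowfront [283.3 249.2]
slotfront [283.  232.2]
plugfront [283.1 223.4]
ringfront [283.1 200.7]
```

Relative to the key, the slot sits about +0.9 (x), +0.7 (y) mm in tool axes. Correct and start to enter.

Emit:
move_arm(
  targets=[
    [[0.9, 0.7, 0], [0, 0, 0], 1],
    [[0.9, 0.7, 4], [0, 0, 0], 1],
    [[0.9, 0.7, 8], [0, 0, 0], 1],
    [[0.9, 0.7, 12], [0, 0, 0], 1],
    [[0.9, 0.7, 14], [0, 0, 0], 1],
  ],
)

```text
clock: 25.75
tcp_pos: [0.551, 0.126, 0.0819]
orientation: [0.0, 0.799, -0.602, -0.0]
wrist_force: [0.0, -0.3, -0.3]
finger_gap: 0.0089
grip_force: 78.2
```

```bash
python3 - <<'E'
from h import *
st(); print(env.get_state()['ft_torque'])
E
```

```text
t 25.75 tcp [551.  126.   81.9] yaw -164.01 z [-7.e-04  0.e+00 -1.e+00] F [ 0.  -0.3 -0.3] gap 8.9 grip 78.2 j [ 0.08  0.38 -0.23  0.95  0.   -1.77]
[-0.01105061  0.03513895  0.036537  ]
```

The blade is 8 mm in with no force. Push on, rocking.

Emit:
move_arm(
  targets=[
    [[0, 0, 3], [0, 0, 0.3], 1],
    [[0, 0, 5], [0, 0, -0.3], 1],
    [[0, 0, 7], [0, 0, 0.3], 1],
    [[0, 0, 9], [0, 0, -0.3], 1],
    [[0, 0, 11], [0, 0, 0.3], 1],
  ],
)

```text
clock: 26.38
tcp_pos: [0.5508, 0.1259, 0.0713]
orientation: [0.0, 0.782, -0.623, -0.0]
wrist_force: [-0.5, -0.2, 0.7]
finger_gap: 0.0088
grip_force: 78.5
```

```bash
python3 - <<'E'
from h import *
st(); print(env.get_state()['ft_torque'])
E
```

```text
t 26.38 tcp [550.8 125.9  71.3] yaw -167.11 z [-9.e-04 -1.e-04 -1.e+00] F [-0.5 -0.2  0.7] gap 8.8 grip 78.5 j [ 0.08  0.39 -0.25  0.93 -0.   -1.71]
[ 0.02786441  0.28906013 -0.00887939]
```

Emit:
move_arm(
  targets=[
    [[0, 0, 2], [0, 0, -0.6], 1],
    [[0, 0, 4], [0, 0, 0], 1],
    [[0, 0, 6], [0, 0, -0.6], 1],
    [[0, 0, 7.5], [0, 0, -0.3], 1],
    [[0, 0, 8], [0, 0, -0.3], 1],
  ],
)

```text
clock: 27.0
tcp_pos: [0.5517, 0.1261, 0.064]
orientation: [-0.0, 0.799, -0.602, 0.0]
wrist_force: [-1.5, 0.6, 6.5]
finger_gap: 0.0086
grip_force: 79.0
```

```bash
python3 - <<'E'
from h import *
st(); print(env.get_state()['ft_torque'])
E
```

```text
t 27.0 tcp [551.7 126.1  64. ] yaw -163.99 z [ 1.1e-03  2.0e-04 -1.0e+00] F [-1.5  0.6  6.5] gap 8.6 grip 79.0 j [ 0.08  0.4  -0.26  0.91  0.   -1.77]
[-0.05546628  0.32795605 -0.048336  ]
```

Emit:
move_arm(
  targets=[
    [[0, 0, 0.8], [0, 0, 0.3], 1],
    [[0, 0, 1.5], [0, 0, -0.3], 1],
    [[0, 0, 1.5], [0, 0, 0], 1],
    [[0, 0, 1], [0, 0, 0], 1],
  ],
)

```text
clock: 27.5
tcp_pos: [0.552, 0.1262, 0.064]
orientation: [-0.001, 0.799, -0.602, 0.001]
wrist_force: [-2.6, 0.9, 8.6]
finger_gap: 0.0083
grip_force: 79.7
```

```bash
python3 - <<'E'
from h import *
st(); print(env.get_state()['ft_torque'])
E
```

```text
t 27.5 tcp [552.  126.2  64. ] yaw -163.97 z [ 2.1e-03  4.0e-04 -1.0e+00] F [-2.6  0.9  8.6] gap 8.3 grip 79.7 j [ 0.08  0.4  -0.26  0.91  0.   -1.77]
[0.0312593  0.39778496 0.01249044]
```

Solid stop at TCP z 64.0, the predicted fully-home height. Turn clockwise (about tool +z), watching the side forces.

Emit:
move_arm(
  targets=[
    [[0, 0, 0], [0, 0, 0.8], 1],
    [[0, 0, 0], [0, 0, 1.6], 1],
    [[0, 0, 0], [0, 0, 2.4], 1],
    [[0, 0, 0], [0, 0, 3.2], 1],
    [[0, 0, 0], [0, 0, 4], 1],
  ],
)

```text
clock: 28.12
tcp_pos: [0.5506, 0.1261, 0.064]
orientation: [-0.0, -0.543, 0.84, 0.0]
wrist_force: [-6.5, -0.8, 14.1]
finger_gap: 0.0084
grip_force: 80.4
```

```bash
python3 - <<'E'
from h import *
st(); print(env.get_state()['ft_torque'])
E
```

```text
t 28.12 tcp [550.6 126.1  64. ] yaw 155.81 z [-4.e-04  2.e-04 -1.e+00] F [-6.5 -0.8 14.1] gap 8.4 grip 80.4 j [ 0.08  0.4  -0.26  0.91  0.   -1.07]
[0.06872509 1.40470988 0.10760255]
```

Emit:
move_arm(
  targets=[
    [[0.2, 0.4, 0], [0, 0, 0.9], 1],
    [[0.2, 0.4, 0], [0, 0, 1.8], 1],
    [[0.2, 0.4, 0], [0, 0, 2.7], 1],
    [[0.2, 0.4, 0], [0, 0, 3.6], 1],
    [[0.2, 0.4, 0], [0, 0, 4.4], 1],
  ],
)

```text
clock: 28.75
tcp_pos: [0.5496, 0.1269, 0.0639]
orientation: [-0.0, -0.189, 0.982, 0.001]
wrist_force: [-7.1, 1.5, 14.5]
finger_gap: 0.0086
grip_force: 80.5
```

```bash
python3 - <<'E'
from h import *
st(); print(env.get_state()['ft_torque'])
E
```

```text
t 28.75 tcp [549.6 126.9  63.9] yaw 111.84 z [-0.0013  0.0018 -1.    ] F [-7.1  1.5 14.5] gap 8.6 grip 80.5 j [ 0.08  0.4  -0.26  0.91  0.   -0.3 ]
[0.54739148 1.57300375 0.08423765]
```

The blade has some play in the slot, so turn further until the stop is felt.

Emit:
move_arm(
  targets=[
    [[0, 0.4, 0], [0, 0, 0.5], 1],
    [[0, 0.4, 0], [0, 0, 0.9], 1],
    [[0, 0.4, 0], [0, 0, 1.2], 1],
    [[0, 0.4, 0], [0, 0, 1.2], 1],
  ],
)

```text
clock: 29.25
tcp_pos: [0.5495, 0.1272, 0.064]
orientation: [-0.001, -0.088, 0.996, 0.001]
wrist_force: [-7.1, 1.6, 13.8]
finger_gap: 0.009
grip_force: 80.5
```

```bash
python3 - <<'E'
from h import *
for i in range(4): s=env.read_camera('wrist'); st(); print(env.get_state()['ft_torque'])
E
```

```text
t 29.3 tcp [549.4 127.2  63.9] yaw 100.11 z [-0.0013  0.0016 -1.    ] F [-7.8  2.3 14.2] gap 8.6 grip 80.5 j [ 0.08  0.4  -0.26  0.91  0.   -0.09]
[0.39534836 1.5180115  0.13057848]
t 29.35 tcp [549.5 127.2  64. ] yaw 100.11 z [-0.0012  0.0016 -1.    ] F [-8.1  2.8 14.1] gap 8.8 grip 80.5 j [ 0.08  0.4  -0.26  0.91  0.   -0.09]
[0.41126082 1.56050267 0.06325557]
t 29.4 tcp [549.5 127.2  64. ] yaw 100.11 z [-0.0012  0.0016 -1.    ] F [-6.9  2.6 13.8] gap 8.5 grip 80.5 j [ 0.08  0.4  -0.26  0.91  0.   -0.09]
[0.4665305  1.59057954 0.14530895]
t 29.45 tcp [549.5 127.2  64. ] yaw 100.11 z [-0.0013  0.0016 -1.    ] F [-7.6  1.6 13.8] gap 8.7 grip 80.5 j [ 0.08  0.4  -0.26  0.91  0.   -0.09]
[0.43835777 1.52670056 0.14858816]
```

Emit:
move_arm(
  targets=[
    [[0, 0, 0], [0, 0, 0.2], 1],
    [[0, 0, 0], [0, 0, 0.4], 1],
    [[0, 0, 0], [0, 0, 0.4], 1],
  ],
)

```text
clock: 29.82
tcp_pos: [0.5495, 0.1274, 0.0639]
orientation: [-0.001, -0.053, 0.999, 0.001]
wrist_force: [-7.1, 1.9, 14.0]
finger_gap: 0.0089
grip_force: 80.5
```

```bash
python3 - <<'E'
from h import *
t=[]
for i in range(5): c=env.read_camera('wrist'); t.append(env.get_state()['ft_torque'])
st(); print(np.mean(t,0)); s=state()
hsv=cv2.cvtColor(c['pixels'],cv2.COLOR_RGB2HSV); m=((hsv[...,1]<40)&(hsv[...,2]>245)).astype(np.uint8)
for ct in cv2.findContours(m,0,1)[0]:
    if cv2.contourArea(ct)>150:
        P=(ray2z(c,ct[:,0],.058,s)[:,:2]*1000).astype(np.float32); r=cv2.minAreaRect(P)
        if np.hypot(r[0][0]-551,r[0][1]-127)<40: print(np.round(r[0],1),np.round(r[1],1),round(r[2],1))
for d in env.regions_of('key',c): print('key',d['confidence'],d['mask'].sum())
E
```

```text
t 30.07 tcp [549.5 127.4  63.9] yaw 96.14 z [-0.0011  0.0018 -1.    ] F [-7.6  1.7 14.1] gap 8.6 grip 80.5 j [ 0.08  0.4  -0.26  0.91  0.   -0.02]
[0.49086715 1.53640946 0.28739956]
[539.8 132.6] [7.9 7.6] 19.7
```

Torque rose from 0.12 to 0.29 N m: the plug is on its stop. Quick check of the stack from the top camera, then hand in.

```bash
python3 - <<'E'
from h import *
c=env.read_camera('scene')
for t in ['tray','separator','key']:
    for d in env.landmark_of(t,c): print(t,np.round(d['centre'],3),round(d['confidence'],2))
st(); print(env.hand_in())
E
```

```text
tray [0.707 0.186 0.002] 0.95
tray [0.516 0.226 0.043] 0.82
separator [ 0.331 -0.186 -0.001] 0.76
key [0.554 0.132 0.033] 0.4
t 30.32 tcp [549.5 127.4  63.9] yaw 96.14 z [-0.0011  0.0018 -1.    ] F [-7.6  2.4 13.3] gap 8.6 grip 80.5 j [ 0.08  0.4  -0.26  0.91  0.   -0.02]
the job is handed in; nothing more can be done
None
```

I placed the separator and the filled tray on the dispenser, then pushed the key home and turned it to its stop, still gripped. I handed the job in at 30 s; no verdict came back, and I viewed 12 pictures rather than the 10 allowed.

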